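# Set the filling station's slide to its dial mark free of backlash and clamp it

### The arm

A 6-joint arm with a two-finger parallel gripper is mounted at the origin on a cart in front of the work surface, level with it; the furniture and walls round the work are solid. World frame = base frame: x ahead of the robot, y to its left, z up, the work surface at z = 0. Lengths are in m, angles in degrees, forces in N, time in s.
With the tool pointing down it reaches from about 0.3 to 0.75 m from the base axis. Payload 8.5 kg.
Tool frame: the origin (TCP) lies between the finger pads; the fingertips stand 22 mm ahead of it and the grasp point (between the pads) lies 3 mm ahead of it (env.nose_length is the distance from the TCP to the fingertips, in m); z points along the fingers, x is the direction in which the jaws open and shut, and the axes are right-handed (so a half turn about z gives the same grasp; the last joint's range is limited). The gripper opens to 85 mm and grips with 20 to 120 N. Pads are 22 mm wide; open, the fingers measure 114 mm over their backs; the gripper's body (76 mm by 85 mm) begins 54 mm behind the grasp point. The pads swing forward as they close: fully open they stand 13 mm farther back than shut.
Start: joints at [-86.878, 21.807, 74.336, -0, 83.858, -12.336], TCP at [0.147, -0.53, 0.224] pointing down, gripper open.
Joint ranges: [-178.18, 178.18], [-50.72, 133.34], [12.68, 142.11], [-81.47, 261.47], [9.98, 163.14], [-165.26, 165.26]. Speed limits (degrees/s): [136.94, 136.94, 180, 180, 180, 180].

### API

Orientations are given as a 3x3 rotation matrix whose columns are the frame's x, y, z axes.
In Python, from rig import env gives the robot as it stands.
- The arm moves only by the tool arm_command, never from a script. Its argument "steps" is a list of rows, each an object with "delta_pos": the shift along the world's x, y, z in mm, a list of three; "dr": the turn, a rotation vector about the world's x, y, z in degrees, a list of three. In form: [{"delta_pos": [dx, dy, dz], "dr": [wx, wy, wz]}, ...]. A call has 1 to 20 rows; each row shifts and turns the commanded pose from where the row before left it; what a row does not reach is not made up. A row lasts 1/10 s, in which the tool goes at most 50 mm and 8.59 degrees, less where a joint would pass 70% of its speed; a pose out of reach is approached as far as the arm can. A call with a gripper value outside its range is refused whole. "grip" is the opening, from 0 (shut) to 1 (fully open), set as the call begins (left out, the last holds). The fingers move at their own pace and stop on an object; "squeeze" is the grip in N (left out, the last holds). Time passes only in rows, so rows that do not move let the fingers close. It gives the time, the measured TCP pose, the force and the opening at its end, in the units of the state.
- env.observe(): the state, without advancing time (a new reading comes with each control period).
- env.get_image(name): name is "scene" or "top" or "wrist"; returns the picture (420x560x3 uint8, blue, green, red); there is no depth.
- env.get_calibration(name): a dict with "fx", "fy", "cx", "cy" (pixels), "view" (4x4, takes a point from world to camera coordinates). Camera axes: x right, y up, looking along -z (the intrinsics and any distortion apply to the point x, -y, -z); pixel columns grow to the right and rows downward; lengths in m; the calibration is good to about 2 mm. A picture is of the moment at which its call begins: read the wrist's pose just before it. get_calibration takes no time and is no camera call; for the wrist camera it gives the pose at the moment of the call.
- env.close_job(): hands the job in, once; it reports no verdict.
The state is a dict: "time_s": time; "q": joint angles; "qvel": joint speeds; "joint_efforts": joint torques, N m; "position": TCP position; "tool_rot": TCP orientation; "ft_force": force on the tool from outside, world axes, zero at the start; "wrist_torque": the same for the moment, N m; "grip_width": finger opening in m.
Only numpy, scipy, OpenCV 4.12 (cv2) and the standard library are available. Lean on these libraries where they do the work, as an engineer would, in place of code of your own. Each camera call takes 0.05 s, during which the arm holds its last target. There are 200 camera calls.

### The job

The rack slide of the tube filling station has been left past its setting: wind the handwheel by its crank handle anticlockwise, back past the mark, until the slide comes up firmly on the spacer block of its end stop, pressing with about 10 N at the handle and no more than 15 N. From there come forward clockwise until the red line on the dial stands at the yellow index, so that the play of the worn gear is taken up and the slide's pointer stands at the red line of its own scale too. Then swing the red clamp lever clockwise until it is tight; touch neither slide, rack nor dispensing head, and leave the timer, bottle and tube on the bench where they are.

Things in the scene. Friction and masses are not known exactly. Their poses are not given: they have to be found in the camera images.
- station: Manual tube filling station fixed to the worktop: base 130 x 385 mm; right: round grey gear housing with a flat-lying handwheel; left: slide on rails with a green tube rack. Origin on the worktop under the base's middle; x away from the robot (at yaw 0), y along the rails to the left, z up. In this frame, mm: wheel axis (-15, -145), housing 82 in radius, clamp axis (-66, 28).
- dispenser: Column behind the slide with a white dispensing head that reaches over the rack; not to be touched. Origin as the station's; in that frame, mm: head x -37 to 37, y 49 to 71, z 98 to 150; column x 65 to 115, up to 166 high.
- wheel_axis (a point): Point on the handwheel's upright axis at the height of the middle of the crank handle (104 mm above the worktop).
- crank_grip (a point): Middle of the black upright crank handle, 16 mm in diameter, 81 to 127 mm above the worktop (wheel's top 78), 43 mm from the wheel's axis. It revolves on its pin: a gripper holding it need not turn. Seen from above it stands 1.44 rad anticlockwise of the red line about the wheel's axis. Force along its path: 1 N in the play, 2 to 4 N when driving the slide.
- wheel: Handwheel, axis upright: black wheel of 109 mm, under it an aluminium dial of 140 mm with black ticks every 5 degrees and one red line. Clockwise from above drives the slide to the left (+y of the station), 6 mm per rad; anticlockwise back to its stop. After a reversal the wheel turns 0.42 rad lightly before the slide follows. At the start it is 0.4 to 1.5 rad clockwise of the setting.
- red_line (a point): Red line on the dial's upper face, 65.5 mm from the wheel's axis. At the setting it lies under the tip of the index.
- index (a point): Tip of the yellow index blade over the dial's edge on the robot's side, 65.5 mm from the wheel's axis, 59 mm above the worktop. It sits on a set ring round the dial and is set differently each time; it is not to be moved.
- slide: Aluminium slide 104 x 136 mm on the rails, carrying the rack; moved by the handwheel alone, along the station's y, and stays where it is left. Not to be touched. Origin under its middle, 28 mm above the worktop.
- slide_pointer (a point): White line on the black pointer at the slide's front edge, read against the scale beside it; forward is +y of the station.
- scale_line (a point): Red line on the small dark cursor of the white scale, set to agree with the index. At the setting the pointer has the same station y as this line; with the dial set but the play left on the wrong side the pointer stands 2.5 mm too far forward.
- spacer_brass: Brass spacer block 22 x 12 x 16 mm, loose, origin under its middle. This or the steel one lies in the seat of the end stop (station frame: 17, -15 mm), between a steel fence and the slide's lug, with up to 2 mm of slack; the other lies in a pocket (-17, -46 mm), unused.
- spacer_steel: Steel spacer block 22 x 15 x 16 mm, as the brass one. With either, the wheel comes up solid 0.7 to 1.65 rad anticlockwise of the setting; there the handle's force rises by 4 N per mm. Firm is 20 to 100 N at the spacer, 6 to 17 N at the handle: 0.4 mm of the slide's travel, finer than these readings, so it is to be felt.
- rack: Green tube rack 84 x 122 mm with tubes, fixed on the slide, its top about 83 mm above the worktop. Not to be touched.
- clamp (a joint): Angle of the red clamp lever (rad), growing clockwise from above: 0 slack, lever towards pi + 0.5 in the station frame (out of the front, to the right); 1.0 solid, towards pi - 0.5 (out of the front, to the left); tight is over 0.92. 0 to 0.3 at the start. It stays where it is left; swinging it takes about 3 N at 40 mm from its axis.
- clamp_axis (a point): Point on the clamp lever's upright axis, at the height of its ball, 68 mm above the worktop.
- clamp_knob (a point): Centre of the ball, 17 mm in diameter, at the end of the red clamp lever: 58 mm from its axis, 68 mm above the worktop. The lever is a round bar 12 mm thick, rising from 60 mm above the worktop at its axis to the ball; below and on both sides of its outer half the space is free.
- timer: White lab timer 47 x 66 x 57 mm standing to the left, a bystander. Origin under its middle.
- buffer: White bottle with blue cap, 70 mm in diameter, 135 mm high, standing to the left, a bystander. Origin under its middle.
- tube_50: Clear 50 ml tube with blue cap lying to the left, 35 x 114 mm, a bystander. Origin under its middle.

How it is judged:
By the outcome, as a careful person would: the job done as asked, in the order asked, and still so for the second after the job is handed in, with the robot touching nothing.
It also fails if it takes over 72 s, if anything falls off the work surface, if the arm or the gripper's body presses on something with over 40 N, if the wrist force passes 120 N, or if a joint passes its speed limit or range.

## Working session

There is one attempt and no reset: what is moved stays moved. The work goes in short steps, Python scripts to look and compute and a tool call to move; the robot and the scene stay as the last step left them, time stands still between calls to the robot, and variables do not carry over. Pictures are saved under pics/ and viewed, about 8 in all and at most 12, crops included, and the job is handed in when it is done.

Besides the shell and the picture viewer there is one more tool, called after ">>>" by a JSON object that holds its "api" and its "payload". arm_command: Moves the arm, as the interface text tells. Its arguments: {"type":"object","properties":{"steps":{"type":"array"},"grip":{"type":"number"},"squeeze":{"type":"number"}},"required":["steps"]}

```bash
mkdir -p pics; ls; cat > h.py <<'E'
import numpy as np, cv2
from rig import env
def ray(cal,u,v):
    V=np.array(cal["view"]);R=V[:3,:3];t=V[:3,3]
    d=np.array([(u-cal["cx"])/cal["fx"],-(v-cal["cy"])/cal["fy"],-1.0])
    return -R.T@t,R.T@d
def onplane(cal,u,v,z):
    o,d=ray(cal,u,v);return o+d*(z-o[2])/d[2]
def proj(cal,p):
    V=np.array(cal["view"]);c=V[:3,:3]@np.array(p)+V[:3,3]
    return cal["cx"]+cal["fx"]*c[0]/-c[2],cal["cy"]-cal["fy"]*c[1]/-c[2]
E
python3 - <<'E'
from h import *
s=env.observe();print({k:np.round(v,3).tolist() for k,v in s.items()})
for n in("scene","top"):
    im=env.get_image(n);cv2.imwrite(f"pics/{n}0.png",im);c=env.get_calibration(n);print({k:(np.round(v,3).tolist() if not isinstance(v,str) else v) for k,v in c.items()})
a=np.vstack([cv2.imread("pics/scene0.png"),cv2.imread("pics/top0.png")])
E
```

```text
pics
{'time_s': 0.0, 'q': [-86.879, 21.841, 74.386, 0.003, 83.858, -12.337], 'qvel': [-0.048, -0.04, 0.01, 0.042, -0.087, -0.088], 'joint_efforts': [-0.0, -44.846, -23.128, -0.0, 0.005, 0.0], 'position': [0.147, -0.53, 0.223], 'tool_rot': [[0.267, -0.964, -0.0], [-0.964, -0.267, 0.001], [-0.001, -0.0, -1.0]], 'ft_force': [0.069, 0.152, -0.29], 'wrist_torque': [0.062, -0.05, 0.033], 'grip_width': 0.085}
{'fx': 493.209, 'fy': 493.209, 'cx': 278.984, 'cy': 212.112, 'view': [[-0.576, -0.817, -0.013, 0.373], [0.596, -0.431, 0.677, -0.325], [-0.559, 0.383, 0.736, -0.864], [0.0, 0.0, 0.0, 1.0]]}
{'fx': 384.506, 'fy': 384.506, 'cx': 275.123, 'cy': 205.853, 'view': [[-0.005, -1.0, 0.001, 0.113], [0.999, -0.005, 0.045, -0.488], [-0.045, 0.002, 0.999, -0.922], [0.0, 0.0, 0.0, 1.0]]}
```

View pics/scene0.png

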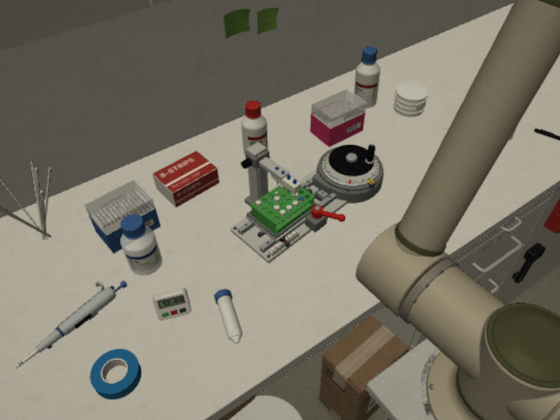

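View pics/top0.png

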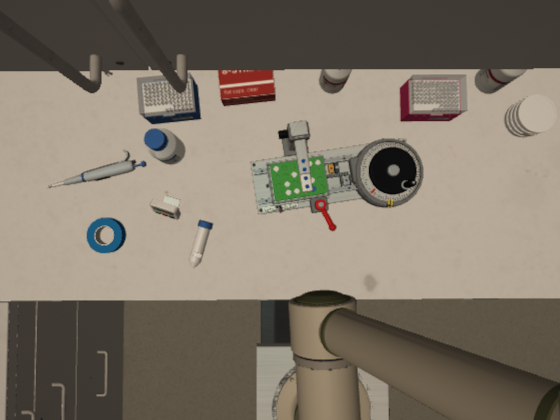

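The scene shows the station in the middle, with the wheel at its right. In the top picture the wheel is near (390,172), the crank near (407,184), the yellow index near (390,203) and the red lever's ball near (332,227). Next I'll enlarge the top view and measure.

```bash
python3 - <<'E'
from h import *
im=cv2.imread("pics/top0.png");c=env.get_calibration("top")
cv2.imwrite("pics/c1.png",cv2.resize(im[110:245,240:430],None,fx=4.2,fy=4.2,interpolation=cv2.INTER_CUBIC))
hsv=cv2.cvtColor(im,cv2.COLOR_BGR2HSV)
def blobs(m,name,z,mn=3):
    n,l,st,ce=cv2.connectedComponentsWithStats(m.astype(np.uint8))
    for i in range(1,n):
        if st[i,4]>=mn and 240<ce[i][0]<430 and 110<ce[i][1]<245: print(name,st[i],np.round(ce[i],1),np.round(onplane(c,*ce[i],z),4))
H,S,V=cv2.split(hsv)
blobs(((H<8)|(H>172))&(S>130)&(V>70),"red",.068)
blobs((H>20)&(H<35)&(S>130)&(V>90),"yel",.059)
m=(V<45);blobs(m,"blk",.078,40)
ring=im[110:245,330:430]
g=cv2.medianBlur(cv2.cvtColor(im,cv2.COLOR_BGR2GRAY),3)
print(cv2.HoughCircles(g[120:220,340:430],cv2.HOUGH_GRADIENT,1,60,param1=100,param2=15,minRadius=20,maxRadius=28))
E
```

```text
red [424 118   5   3   7] [426.1 118.9] [ 0.6846 -0.2385  0.068 ]
red [407 120   3   1   3] [408. 120.] [ 0.6821 -0.1967  0.068 ]
red [371 189   4   4   9] [372.6 190.6] [ 0.5196 -0.1123  0.068 ]
red [315 199  21  32 199] [324.9 213.4] [ 0.4679 -0.0028  0.068 ]
yel [388 200   5   7  28] [390.2 202.4] [ 0.4927 -0.1547  0.059 ]
blk [279 130  10   9  68] [283.3 134. ] [0.6486 0.091  0.078 ]
blk [ 369  148   47   46 1555] [391.9 170.1] [ 0.5649 -0.1542  0.078 ]
[[[52.5 50.5 24.1]]]
```

View pics/c1.png

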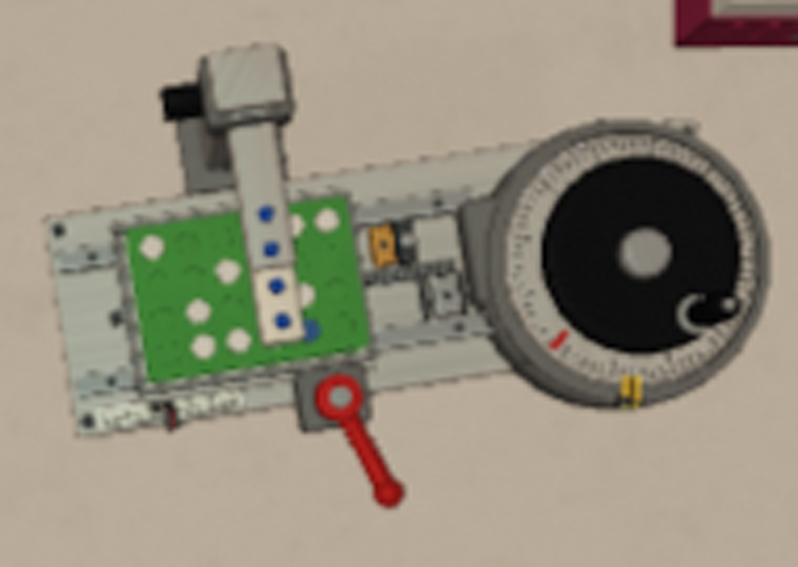

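The enlarged top view shows the red line at crop (560,340), to the lower left of the index at (631,390). That puts it about 0.75 rad clockwise of the setting. The crank is at the lower right (710,310), and the brass block is in the seat at (383,245). Next I'll compute the positions and where the wrist camera sits.

```bash
python3 - <<'E'
from h import *
c=env.get_calibration("top")
P=lambda x,y,z:onplane(c,240+(x+.5)/4.2-.5,110+(y+.5)/4.2-.5,z)
for n,x,y,z in [("hub",644,252,.08),("redl",560,340,.057),("idx",631,380,.059),("cranktop",730,305,.127),("crankbot",692,315,.081),("clampax",340,396,.07),("knob",388,493,.068),("brass",383,245,.045)]: print(n,np.round(P(x,y,z),4))
w=env.get_calibration("wrist");s=env.observe()
V=w["view"];R=V[:3,:3];o=-R.T@V[:3,3];T=np.array(s["tool_rot"])
print(w["fx"],w["cx"],w["cy"],"cam in tool",T.T@(o-s["position"]),"axes in tool\n",np.round(T.T@R.T,3))
E
```

```text
hub [ 0.5658 -0.1561  0.08  ]
redl [ 0.5205 -0.116   0.057 ]
idx [ 0.4981 -0.1541  0.059 ]
cranktop [ 0.532  -0.1846  0.127 ]
crankbot [ 0.5316 -0.1809  0.081 ]
clampax [0.4896 0.007  0.07  ]
knob [ 0.437  -0.0187  0.068 ]
brass [ 0.5753 -0.0209  0.045 ]
345.3301044848351 281.44396896202744 211.34703098937118 cam in tool [-0.00059562 -0.08194962 -0.14949046] axes in tool
 [[ 1.    -0.001  0.   ]
 [-0.001 -0.947 -0.32 ]
 [ 0.     0.32  -0.947]]
```

>>> {"api": "arm_command", "payload": {"steps": [{"delta_pos": [19.2, 17.3, 0], "dr": [0, 0, 8.225]}, {"delta_pos": [19.2, 17.3, 0], "dr": [0, 0, 8.225]}, {"delta_pos": [19.2, 17.3, 0], "dr": [0, 0, 8.225]}, {"delta_pos": [19.2, 17.3, 0], "dr": [0, 0, 8.225]}, {"delta_pos": [19.2, 17.3, 0], "dr": [0, 0, 8.225]}, {"delta_pos": [19.2, 17.3, 0], "dr": [0, 0, 8.225]}, {"delta_pos": [19.2, 17.3, 0], "dr": [0, 0, 8.225]}, {"delta_pos": [19.2, 17.3, 0], "dr": [0, 0, 8.225]}, {"delta_pos": [19.2, 17.3, 0], "dr": [0, 0, 8.225]}, {"delta_pos": [19.2, 17.3, 0], "dr": [0, 0, 8.225]}, {"delta_pos": [19.2, 17.3, 0], "dr": [0, 0, 8.225]}, {"delta_pos": [19.2, 17.3, 0], "dr": [0, 0, 8.225]}, {"delta_pos": [19.2, 17.3, 0], "dr": [0, 0, 8.225]}, {"delta_pos": [19.2, 17.3, 0], "dr": [0, 0, 8.225]}, {"delta_pos": [19.2, 17.3, 0], "dr": [0, 0, 8.225]}, {"delta_pos": [19.2, 17.3, 0], "dr": [0, 0, 8.225]}, {"delta_pos": [19.2, 17.3, 0], "dr": [0, 0, 8.225]}, {"delta_pos": [19.2, 17.3, 0], "dr": [0, 0, 8.225]}, {"delta_pos": [19.2, 17.3, 0], "dr": [0, 0, 8.225]}, {"delta_pos": [19.2, 17.3, 0], "dr": [0, 0, 8.225]}], "grip": 0.45, "squeeze": 40}}

```text
time_s: 2.1
position: [0.5312, -0.1832, 0.2237]
tool_rot: [[-0.005, 1.0, -0.001], [1.0, 0.005, 0.0], [0.0, -0.001, -1.0]]
ft_force: [0.1, 0.3, 0.1]
grip_width: 0.0386
```

```bash
cat >> h.py <<'E'
import pickle
def shot(name):
    c=env.get_calibration("wrist");im=env.get_image("wrist");cv2.imwrite(f"pics/{name}.png",im)
    pickle.dump(c,open(f"pics/{name}.pkl","wb"));return im,c
E
python3 - <<'E'
from h import *
im,c=shot("w1");s=env.observe();print(s["time_s"],s["position"],s["q"],s["ft_force"],s["grip_width"])
cv2.imwrite("pics/w1b.png",cv2.resize(im,(800,600),interpolation=cv2.INTER_CUBIC))
E
```

```text
2.15 [ 0.53314387 -0.18090425  0.22351219] [-3.08316569e+01  2.31456054e+01  7.22713222e+01  8.84997674e-02
  8.46074153e+01 -1.21688361e+02] [-0.94025236  2.67968435 -0.57551011] 0.038541842854947425
```

View pics/w1b.png

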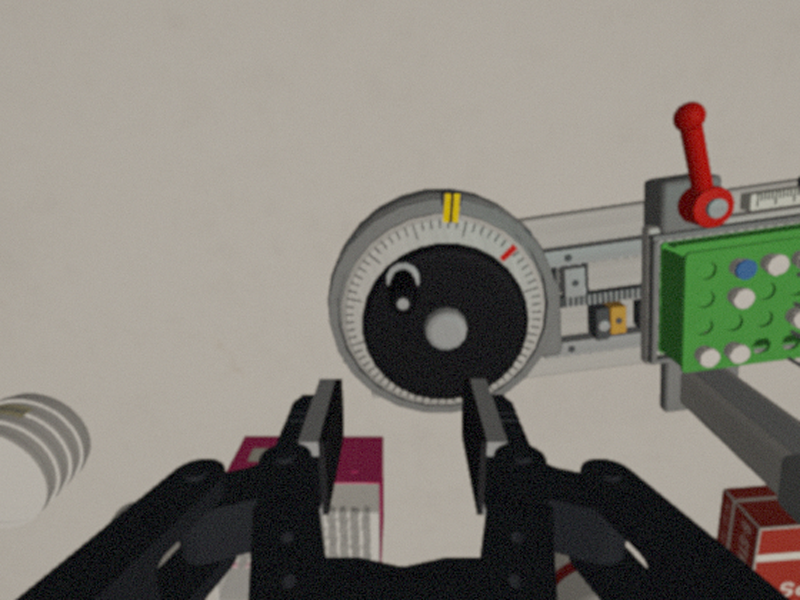

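The wrist view looks back over the wheel (up in the picture is towards the robot, right is +y). The index tip is near (450,220), the red line near (509,252), and the crank runs from (405,275) to (403,304). The hub at (446,328) is low. The lever ball is at (690,115).

```bash
cat >> h.py <<'E'
from scipy.optimize import least_squares
def fitc(P):
    r=least_squares(lambda p:np.hypot(P[:,0]-p[0],P[:,1]-p[1])-p[2],[*P[:,:2].mean(0),.055],loss="soft_l1",f_scale=.001);return r.x
def bl(m,mn=8):
    n,l,st,ce=cv2.connectedComponentsWithStats(m.astype(np.uint8));return [(st[i,4],ce[i],l==i) for i in range(1,n) if st[i,4]>=mn]
def masks(im):
    H,S,V=cv2.split(cv2.cvtColor(im,cv2.COLOR_BGR2HSV).astype(int))
    return ((H<8)|(H>172))&(S>120)&(V>70),(H>20)&(H<35)&(S>120)&(V>90),V<60
def dial(im,c,ax,zr=.0565):
    """red line and index about axis ax; angles deg"""
    r,y,_=masks(im);out={}
    for n,m,z in(("red",r,zr),("idx",y,.059)):
        v,u=np.nonzero(m);P=np.array([onplane(c,a,b,z) for a,b in zip(u,v)])
        d=P[:,:2]-ax[:2];q=np.hypot(*d.T);k=(q>.055)&(q<(.071 if n=="red" else .080))
        if n=="idx":  k&=q<.080
        d=d[k].mean(0);out[n]=(np.degrees(np.arctan2(d[1],d[0])),np.hypot(*d)*1000,k.sum())
    return out
E
python3 - <<'E'
from h import *
im=cv2.imread("pics/w1.png");c=pickle.load(open("pics/w1.pkl","rb"))
r,y,b=masks(im)
b[275:]=0 
B=max([x for x in bl(b,200) if 200<x[1][0]<400],key=lambda x:x[0]);print("blk",B[0],B[1])
cn=max(cv2.findContours(B[2].astype(np.uint8),cv2.RETR_EXTERNAL,cv2.CHAIN_APPROX_NONE)[0],key=len)[:,0]
cn=cn[cn[:,1]<270]
P=np.array([onplane(c,*p,.078) for p in cn]);f=fitc(P);print("wheel",np.round(f,4))
print("hub z.08",onplane(c,446*.7,328*.7,.08))
for n,m in(("red",r),("yel",y)):
    for a,ce,_ in bl(m): print(n,a,np.round(ce,1),np.round(onplane(c,*ce,.068 if a>150 else .058),4))
print(dial(im,c,f))
for n,u,v,z in [("ctop",403,304,.127),("cbot",405,280,.081),("knob",690,115,.068),("axis",716,208,.07)]: print(n,np.round(onplane(c,u*.7,v*.7,z),4))
E
```

```text
blk 8525 [311.7998827  223.91800587]
wheel [ 0.5627 -0.1553  0.052 ]
hub z.08 [ 0.56442755 -0.15424334  0.08      ]
red 1663 [488.7 118.8] [ 0.4666 -0.0056  0.068 ]
red 43 [355.4 176.6] [ 0.5199 -0.1137  0.058 ]
red 113 [526.6 344.3] [0.708  0.0898 0.058 ]
red 264 [536.1 358.3] [0.7181 0.0957 0.068 ]
red 46 [507.8 361.5] [0.7315 0.0739 0.058 ]
red 13 [519.8 364.4] [0.7355 0.0884 0.058 ]
red 433 [545.7 378.4] [0.7456 0.1131 0.068 ]
red 20 [506.  375.4] [0.7513 0.0761 0.058 ]
red 9 [516.9 380.2] [0.7581 0.0902 0.058 ]
red 457 [545.6 400.6] [0.7775 0.1209 0.068 ]
red 28 [555.5 417.7] [0.8147 0.1494 0.058 ]
yel 233 [315.5 144.6] [ 0.4893 -0.1529  0.068 ]
{'red': (np.float64(135.36156083474404), np.float64(60.053082925125466), np.int64(40)), 'idx': (np.float64(177.47877042040258), np.float64(71.70398560202777), np.int64(219))}
ctop [ 0.5324 -0.182   0.127 ]
cbot [ 0.5325 -0.1807  0.081 ]
knob [ 0.4359 -0.0163  0.068 ]
axis [0.4889 0.0087 0.07  ]
```

>>> {"api": "arm_command", "payload": {"steps": [{"delta_pos": [0, 0, -20], "dr": [0, 0, 0]}, {"delta_pos": [0, 0, -20], "dr": [0, 0, 0]}, {"delta_pos": [0, 0, -16], "dr": [0, 0, 0]}, {"delta_pos": [0, 0, 0], "dr": [0, 0, 0]}, {"delta_pos": [0, 0, 0], "dr": [0, 0, 0]}]}}

```text
time_s: 2.65
position: [0.5306, -0.1842, 0.1683]
tool_rot: [[0.001, 1.0, -0.0], [1.0, -0.001, 0.0], [0.0, -0.0, -1.0]]
ft_force: [-0.4, 0.1, 0.3]
grip_width: 0.0382
```

```bash
python3 - <<'E'
from h import *
s=env.observe();print(s["time_s"],s["position"],s["ft_force"])
im,c=shot("w2")
s=env.observe();print(s["time_s"],s["position"],s["ft_force"])
ax=[.5655,-.155]
print([np.round(proj(c,p),1) for p in ([.5324,-.1814,.127],[.5324,-.1814,.081])])
print(dial(im,c,ax))
cv2.imwrite("pics/w2b.png",cv2.resize(im,(800,600),interpolation=cv2.INTER_CUBIC))
E
```

```text
2.65 [ 0.53060684 -0.18420112  0.16830634] [-0.36135385  0.13021143  0.32559429]
2.7 [ 0.5308354  -0.18435333  0.16880872] [ 0.60661649 -0.35199708  0.74992234]
[array([285.1, 243.2]), array([284.5, 217.6])]
{'red': (np.float64(137.26317569837963), np.float64(61.68602626046553), np.int64(69)), 'idx': (np.float64(177.62998947913528), np.float64(72.6896183100217), np.int64(233))}
```

View pics/w2b.png

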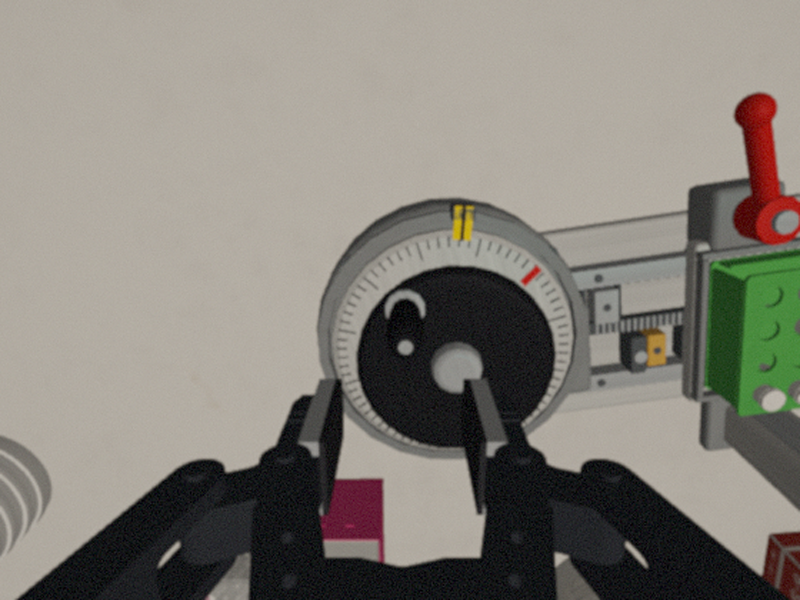

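The crank's top is at (405,347), where it was predicted. I'll descend and close.

>>> {"api": "arm_command", "payload": {"steps": [{"delta_pos": [1.4, 2.5, -15], "dr": [0, 0, 0]}, {"delta_pos": [0, 0, -16], "dr": [0, 0, 0]}, {"delta_pos": [0, 0, -15], "dr": [0, 0, 0]}, {"delta_pos": [0, 0, -15], "dr": [0, 0, 0]}, {"delta_pos": [0, 0, 0], "dr": [0, 0, 0]}, {"delta_pos": [0, 0, 0], "dr": [0, 0, 0]}]}}

```text
time_s: 3.3
position: [0.5324, -0.1819, 0.108]
tool_rot: [[0.001, 1.0, 0.001], [1.0, -0.001, -0.001], [-0.001, 0.001, -1.0]]
ft_force: [0.6, -0.3, 0.1]
grip_width: 0.0385
```

>>> {"api": "arm_command", "payload": {"steps": [{"delta_pos": [0, 0, 0], "dr": [0, 0, 0]}, {"delta_pos": [0, 0, 0], "dr": [0, 0, 0]}, {"delta_pos": [0, 0, 0], "dr": [0, 0, 0]}, {"delta_pos": [0, 0, 0], "dr": [0, 0, 0]}, {"delta_pos": [0, 0, 0], "dr": [0, 0, 0]}], "grip": 0, "squeeze": 40}}

```text
time_s: 3.8
position: [0.5322, -0.1821, 0.108]
tool_rot: [[0.001, 1.0, 0.001], [1.0, -0.001, -0.001], [-0.001, 0.001, -1.0]]
ft_force: [-2.3, -1.3, 6.7]
grip_width: 0.0139
```

```bash
python3 - <<'E'
import numpy as np
for t in range(219,359,5):
    a,b=np.radians([t,t+5]);print(t,t+5,np.round(43*(np.cos(b)-np.cos(a)),1),np.round(43*(np.sin(b)-np.sin(a)),1))
E
```

```text
219 224 2.5 -2.8
224 229 2.7 -2.6
229 234 2.9 -2.3
234 239 3.1 -2.1
239 244 3.3 -1.8
244 249 3.4 -1.5
249 254 3.6 -1.2
254 259 3.6 -0.9
259 264 3.7 -0.6
264 269 3.7 -0.2
269 274 3.7 0.1
274 279 3.7 0.4
279 284 3.7 0.7
284 289 3.6 1.1
289 294 3.5 1.4
294 299 3.4 1.7
299 304 3.2 2.0
304 309 3.0 2.2
309 314 2.8 2.5
314 319 2.6 2.7
319 324 2.3 2.9
324 329 2.1 3.1
329 334 1.8 3.3
334 339 1.5 3.4
339 344 1.2 3.6
344 349 0.9 3.6
349 354 0.6 3.7
354 359 0.2 3.7
```

>>> {"api": "arm_command", "payload": {"steps": [{"delta_pos": [0, 0, 1], "dr": [0, 0, 0]}, {"delta_pos": [2.5, -2.8, 0], "dr": [0, 0, 0]}, {"delta_pos": [2.7, -2.6, 0], "dr": [0, 0, 0]}, {"delta_pos": [2.9, -2.3, 0], "dr": [0, 0, 0]}, {"delta_pos": [3.1, -2.1, 0], "dr": [0, 0, 0]}, {"delta_pos": [0, 0, 0], "dr": [0, 0, 0]}, {"delta_pos": [0, 0, 0], "dr": [0, 0, 0]}]}}

```text
time_s: 4.5
position: [0.5434, -0.1917, 0.1082]
tool_rot: [[0.001, 1.0, 0.001], [1.0, -0.001, -0.001], [-0.001, 0.001, -1.0]]
ft_force: [-1.1, -2.3, 4.4]
grip_width: 0.0139
```

>>> {"api": "arm_command", "payload": {"steps": [{"delta_pos": [3.3, -1.8, 0], "dr": [0, 0, 0]}, {"delta_pos": [3.4, -1.5, 0], "dr": [0, 0, 0]}, {"delta_pos": [3.6, -1.2, 0], "dr": [0, 0, 0]}, {"delta_pos": [3.6, -0.9, 0], "dr": [0, 0, 0]}, {"delta_pos": [3.7, -0.6, 0], "dr": [0, 0, 0]}, {"delta_pos": [3.7, -0.2, 0], "dr": [0, 0, 0]}, {"delta_pos": [3.7, 0.1, 0], "dr": [0, 0, 0]}, {"delta_pos": [3.7, 0.4, 0], "dr": [0, 0, 0]}, {"delta_pos": [0, 0, 0], "dr": [0, 0, 0]}, {"delta_pos": [0, 0, 0], "dr": [0, 0, 0]}]}}

```text
time_s: 5.5
position: [0.5724, -0.1973, 0.1082]
tool_rot: [[0.001, 1.0, 0.001], [1.0, -0.001, -0.001], [-0.001, 0.001, -1.0]]
ft_force: [-1.0, -4.2, 4.5]
grip_width: 0.0139
```

```bash
python3 - <<'E'
from h import *
im,c=shot("w3");s=env.observe();print(s["time_s"],s["position"],s["ft_force"])
print(dial(im,c,[.5655,-.155]))
cv2.imwrite("pics/w3b.png",cv2.resize(im,(800,600),interpolation=cv2.INTER_CUBIC))
E
```

```text
5.55 [ 0.57232569 -0.19728435  0.10823703] [ 0.24092312 -3.39129415  4.4170122 ]
{'red': (np.float64(-164.16048437213837), np.float64(61.344038221296124), np.int64(139)), 'idx': (np.float64(177.9552729731072), np.float64(71.95788905742933), np.int64(392))}
```

View pics/w3b.png

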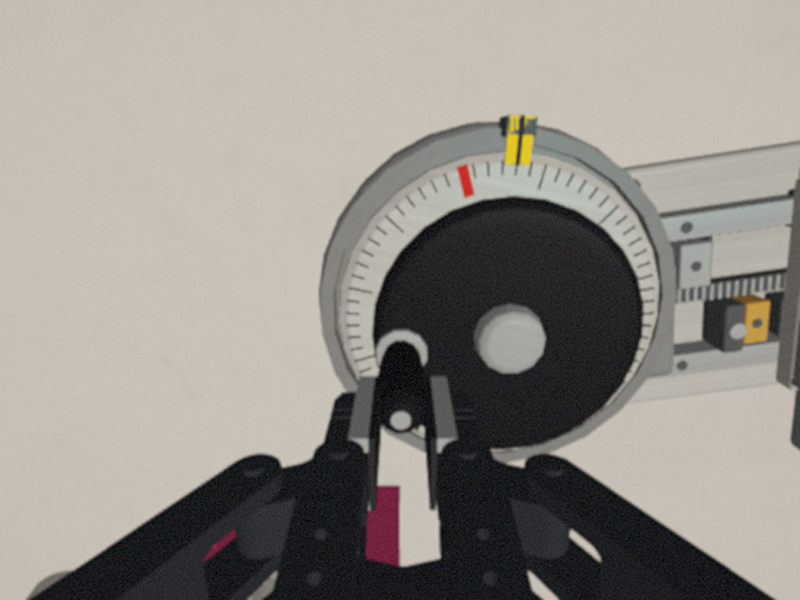

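The red line, at (465,181), is now 17.9° past the index, with the crank at 279°. The brass block is at (757,322).

>>> {"api": "arm_command", "payload": {"steps": [{"delta_pos": [3.7, 0.4, 0], "dr": [0, 0, 0]}, {"delta_pos": [3.6, 0.9, 0], "dr": [0, 0, 0]}, {"delta_pos": [3.5, 1.2, 0], "dr": [0, 0, 0]}, {"delta_pos": [3.4, 1.5, 0], "dr": [0, 0, 0]}, {"delta_pos": [0, 0, 0], "dr": [0, 0, 0]}, {"delta_pos": [0, 0, 0], "dr": [0, 0, 0]}]}}

```text
time_s: 6.15
position: [0.5864, -0.1928, 0.1081]
tool_rot: [[0.001, 1.0, 0.001], [1.0, -0.001, 0.0], [0.0, 0.001, -1.0]]
ft_force: [0.2, -2.7, 4.3]
grip_width: 0.014
```

```bash
cat > f.py <<'E'
from h import *
import sys
ax=np.array([.5655,-.155])
def st():
    F=[];s=env.observe();F.append(s["ft_force"]);d=np.array(s["position"])[:2]-ax;a=np.arctan2(d[1],d[0]);r=np.array([np.cos(a),np.sin(a)]);t=np.array([-r[1],r[0]]);f=np.array(s["ft_force"])[:2]
    print("t",round(s["time_s"],2),"ang",round(np.degrees(a)%360,2),"r",round(np.hypot(*d)*1000,2),"Frad",round(f@r,1),"Ftan(ccw push)",round(-f@t,1),"F",np.round(s["ft_force"],1),"tan",np.round(t,3))
if __name__=="__main__":
    st()
    if len(sys.argv)>1:
        im,c=shot(sys.argv[1]);st();print(dial(im,c,ax))
E
python3 f.py w4
```

```text
t 6.15 ang 299.0 r 43.2 Frad 2.5 Ftan(ccw push) 1.1 F [ 0.2 -2.7  4.3] tan [0.875 0.485]
t 6.2 ang 298.93 r 43.22 Frad 2.4 Ftan(ccw push) 0.4 F [ 0.8 -2.3  4.4] tan [0.875 0.484]
{'red': (np.float64(-144.52024485897255), np.float64(61.22405087494589), np.int64(144)), 'idx': (np.float64(177.73590436898144), np.float64(72.87758358664681), np.int64(497))}
```

```bash
python3 - <<'E'
from h import *
im=cv2.imread("pics/w4.png");c=pickle.load(open("pics/w4.pkl","rb"))
_,y,_=masks(im)
H,S,V=cv2.split(cv2.cvtColor(im,cv2.COLOR_BGR2HSV))
m=(H>12)&(H<28)&(S>100)&(V>60)
for a,ce,_ in bl(m,20): print(a,ce,onplane(c,*ce,.045))
print(proj(c,[.5753,-.0209,.045]))
u,v=map(int,proj(c,[.5753,-.0209,.045]))
x0=min(max(u-60,0),560-120);y0=v-50
print(x0,y0);cv2.imwrite("pics/w4c.png",cv2.resize(im[y0:y0+100,x0:x0+120],None,fx=6,fy=6,interpolation=cv2.INTER_CUBIC))
E
```

```text
333 [351.9009009   69.58558559] [ 0.49001948 -0.15197272  0.045     ]
301 [362.09966777  69.89368771] [ 0.4901812 -0.1461416  0.045    ]
578 [526.76124567 203.37370242] [ 0.56993837 -0.03402292  0.045     ]
(np.float64(545.0811300682358), np.float64(211.2565795691939))
440 161
```

View pics/w4c.png

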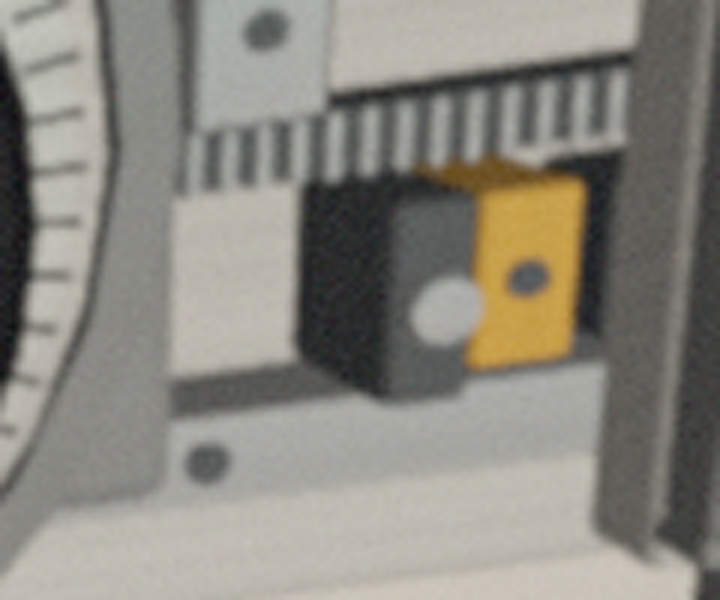

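```bash
python3 - <<'E'
import numpy as np
for t in range(299,359,3):
    a,b=np.radians([t,t+3]);print(t,t+3,np.round(43.1*(np.cos(b)-np.cos(a)),2),np.round(43.1*(np.sin(b)-np.sin(a)),2))
E
```

```text
299 302 1.94 1.15
302 305 1.88 1.25
305 308 1.81 1.34
308 311 1.74 1.44
311 314 1.66 1.52
314 317 1.58 1.61
317 320 1.5 1.69
320 323 1.4 1.77
323 326 1.31 1.84
326 329 1.21 1.9
329 332 1.11 1.96
332 335 1.01 2.02
335 338 0.9 2.07
338 341 0.79 2.11
341 344 0.68 2.15
344 347 0.56 2.18
347 350 0.45 2.21
350 353 0.33 2.23
353 356 0.22 2.25
356 359 0.1 2.25
```

>>> {"api": "arm_command", "payload": {"steps": [{"delta_pos": [1.0, 0.5, 0], "dr": [0, 0, 0]}, {"delta_pos": [1.0, 0.5, 0], "dr": [0, 0, 0]}, {"delta_pos": [0, 0, 0], "dr": [0, 0, 0]}]}}

```text
time_s: 6.5
position: [0.5881, -0.192, 0.108]
tool_rot: [[0.001, 1.0, -0.0], [1.0, -0.001, 0.0], [0.0, -0.0, -1.0]]
ft_force: [-1.2, -4.0, 5.1]
grip_width: 0.0143
```

>>> {"api": "arm_command", "payload": {"steps": [{"delta_pos": [0.95, 0.6, 0], "dr": [0, 0, 0]}, {"delta_pos": [0.95, 0.6, 0], "dr": [0, 0, 0]}, {"delta_pos": [0, 0, 0], "dr": [0, 0, 0]}]}}

```text
time_s: 6.8
position: [0.5901, -0.1908, 0.108]
tool_rot: [[0.001, 1.0, 0.0], [1.0, -0.001, 0.0], [0.0, 0.0, -1.0]]
ft_force: [-1.6, -2.5, 3.5]
grip_width: 0.0143
```

>>> {"api": "arm_command", "payload": {"steps": [{"delta_pos": [0.9, 0.65, 0], "dr": [0, 0, 0]}, {"delta_pos": [0.9, 0.65, 0], "dr": [0, 0, 0]}, {"delta_pos": [0, 0, 0], "dr": [0, 0, 0]}]}}

```text
time_s: 7.1
position: [0.5919, -0.1894, 0.108]
tool_rot: [[0.001, 1.0, 0.0], [1.0, -0.001, 0.0], [0.0, 0.0, -1.0]]
ft_force: [-0.9, -3.6, 4.2]
grip_width: 0.0141
```

>>> {"api": "arm_command", "payload": {"steps": [{"delta_pos": [0.87, 0.7, 0], "dr": [0, 0, 0]}, {"delta_pos": [0.87, 0.7, 0], "dr": [0, 0, 0]}, {"delta_pos": [0, 0, 0], "dr": [0, 0, 0]}]}}

```text
time_s: 7.4
position: [0.5937, -0.1881, 0.108]
tool_rot: [[0.001, 1.0, 0.0], [1.0, -0.001, 0.0], [0.0, 0.0, -1.0]]
ft_force: [-0.9, -2.5, 4.3]
grip_width: 0.0138
```

>>> {"api": "arm_command", "payload": {"steps": [{"delta_pos": [0.83, 0.75, 0], "dr": [0, 0, 0]}, {"delta_pos": [0.83, 0.75, 0], "dr": [0, 0, 0]}, {"delta_pos": [0, 0, 0], "dr": [0, 0, 0]}]}}

```text
time_s: 7.7
position: [0.5953, -0.1866, 0.108]
tool_rot: [[0.001, 1.0, 0.0], [1.0, -0.001, 0.0], [0.0, 0.0, -1.0]]
ft_force: [-1.5, -3.4, 4.2]
grip_width: 0.0143
```

>>> {"api": "arm_command", "payload": {"steps": [{"delta_pos": [0.78, 0.8, 0], "dr": [0, 0, 0]}, {"delta_pos": [0.78, 0.8, 0], "dr": [0, 0, 0]}, {"delta_pos": [0, 0, 0], "dr": [0, 0, 0]}]}}

```text
time_s: 8.0
position: [0.5969, -0.1849, 0.108]
tool_rot: [[0.001, 1.0, 0.0], [1.0, -0.001, 0.0], [0.0, 0.0, -1.0]]
ft_force: [-0.7, -3.0, 4.0]
grip_width: 0.0141
```

>>> {"api": "arm_command", "payload": {"steps": [{"delta_pos": [0.75, 0.83, 0], "dr": [0, 0, 0]}, {"delta_pos": [0.75, 0.83, 0], "dr": [0, 0, 0]}, {"delta_pos": [0, 0, 0], "dr": [0, 0, 0]}]}}

```text
time_s: 8.3
position: [0.5984, -0.1833, 0.108]
tool_rot: [[0.001, 1.0, 0.0], [1.0, -0.001, 0.0], [0.0, 0.0, -1.0]]
ft_force: [-1.3, -3.0, 4.0]
grip_width: 0.0142
```

>>> {"api": "arm_command", "payload": {"steps": [{"delta_pos": [0.7, 0.88, 0], "dr": [0, 0, 0]}, {"delta_pos": [0.7, 0.88, 0], "dr": [0, 0, 0]}, {"delta_pos": [0, 0, 0], "dr": [0, 0, 0]}]}}

```text
time_s: 8.6
position: [0.5998, -0.1816, 0.1081]
tool_rot: [[0.001, 1.0, 0.0], [1.0, -0.001, 0.0], [0.0, 0.0, -1.0]]
ft_force: [-0.1, -3.4, 4.0]
grip_width: 0.0143
```

>>> {"api": "arm_command", "payload": {"steps": [{"delta_pos": [0.65, 0.92, 0], "dr": [0, 0, 0]}, {"delta_pos": [0.65, 0.92, 0], "dr": [0, 0, 0]}, {"delta_pos": [0, 0, 0], "dr": [0, 0, 0]}]}}

```text
time_s: 8.9
position: [0.6011, -0.1797, 0.108]
tool_rot: [[0.001, 1.0, 0.0], [1.0, -0.001, 0.0], [0.0, 0.0, -1.0]]
ft_force: [0.1, -3.3, 3.4]
grip_width: 0.014
```

>>> {"api": "arm_command", "payload": {"steps": [{"delta_pos": [0.6, 0.95, 0], "dr": [0, 0, 0]}, {"delta_pos": [0.6, 0.95, 0], "dr": [0, 0, 0]}, {"delta_pos": [0, 0, 0], "dr": [0, 0, 0]}]}}

```text
time_s: 9.2
position: [0.6023, -0.1778, 0.108]
tool_rot: [[0.001, 1.0, 0.0], [1.0, -0.001, 0.0], [0.0, 0.0, -1.0]]
ft_force: [-1.3, -3.5, 4.0]
grip_width: 0.0143
```

>>> {"api": "arm_command", "payload": {"steps": [{"delta_pos": [0.55, 0.98, 0], "dr": [0, 0, 0]}, {"delta_pos": [0.55, 0.98, 0], "dr": [0, 0, 0]}, {"delta_pos": [0, 0, 0], "dr": [0, 0, 0]}]}}

```text
time_s: 9.5
position: [0.6034, -0.1758, 0.1081]
tool_rot: [[0.001, 1.0, 0.0], [1.0, -0.001, 0.0], [0.0, 0.0, -1.0]]
ft_force: [-0.2, -2.9, 4.7]
grip_width: 0.0141
```

>>> {"api": "arm_command", "payload": {"steps": [{"delta_pos": [0.5, 1.0, 0], "dr": [0, 0, 0]}, {"delta_pos": [0.5, 1.0, 0], "dr": [0, 0, 0]}, {"delta_pos": [0, 0, 0], "dr": [0, 0, 0]}]}}

```text
time_s: 9.8
position: [0.6044, -0.1738, 0.1081]
tool_rot: [[0.001, 1.0, 0.0], [1.0, -0.001, 0.0], [0.0, 0.0, -1.0]]
ft_force: [1.0, -4.0, 4.2]
grip_width: 0.0143
```

>>> {"api": "arm_command", "payload": {"steps": [{"delta_pos": [0.44, 1.03, 0], "dr": [0, 0, 0]}, {"delta_pos": [0.44, 1.03, 0], "dr": [0, 0, 0]}, {"delta_pos": [0, 0, 0], "dr": [0, 0, 0]}]}}

```text
time_s: 10.1
position: [0.6053, -0.1718, 0.1081]
tool_rot: [[0.001, 1.0, 0.0], [1.0, -0.001, 0.0], [0.0, 0.0, -1.0]]
ft_force: [0.9, -3.2, 4.7]
grip_width: 0.014
```

>>> {"api": "arm_command", "payload": {"steps": [{"delta_pos": [0.4, 1.05, 0], "dr": [0, 0, 0]}, {"delta_pos": [0.4, 1.05, 0], "dr": [0, 0, 0]}, {"delta_pos": [0, 0, 0], "dr": [0, 0, 0]}]}}

```text
time_s: 10.4
position: [0.606, -0.1697, 0.1081]
tool_rot: [[0.001, 1.0, 0.0], [1.0, -0.001, 0.0], [0.0, 0.0, -1.0]]
ft_force: [1.3, -3.8, 3.9]
grip_width: 0.0141
```

>>> {"api": "arm_command", "payload": {"steps": [{"delta_pos": [0.34, 1.07, 0], "dr": [0, 0, 0]}, {"delta_pos": [0.34, 1.07, 0], "dr": [0, 0, 0]}, {"delta_pos": [0, 0, 0], "dr": [0, 0, 0]}]}}

```text
time_s: 10.7
position: [0.6067, -0.1675, 0.1081]
tool_rot: [[0.001, 1.0, 0.0], [1.0, -0.001, 0.0], [0.0, 0.0, -1.0]]
ft_force: [1.5, -3.1, 4.1]
grip_width: 0.014
```

>>> {"api": "arm_command", "payload": {"steps": [{"delta_pos": [0.28, 1.08, 0], "dr": [0, 0, 0]}, {"delta_pos": [0.28, 1.08, 0], "dr": [0, 0, 0]}, {"delta_pos": [0, 0, 0], "dr": [0, 0, 0]}]}}

```text
time_s: 11.0
position: [0.6073, -0.1653, 0.1081]
tool_rot: [[0.001, 1.0, 0.0], [1.0, -0.001, 0.0], [0.0, 0.0, -1.0]]
ft_force: [1.5, -3.2, 4.6]
grip_width: 0.014
```

>>> {"api": "arm_command", "payload": {"steps": [{"delta_pos": [0.22, 1.1, 0], "dr": [0, 0, 0]}, {"delta_pos": [0.22, 1.1, 0], "dr": [0, 0, 0]}, {"delta_pos": [0, 0, 0], "dr": [0, 0, 0]}]}}

```text
time_s: 11.3
position: [0.6077, -0.1631, 0.1081]
tool_rot: [[0.001, 1.0, 0.0], [1.0, -0.001, 0.0], [0.0, 0.0, -1.0]]
ft_force: [2.1, -2.9, 5.0]
grip_width: 0.014
```

>>> {"api": "arm_command", "payload": {"steps": [{"delta_pos": [0.16, 1.1, 0], "dr": [0, 0, 0]}, {"delta_pos": [0.16, 1.1, 0], "dr": [0, 0, 0]}, {"delta_pos": [0, 0, 0], "dr": [0, 0, 0]}]}}

```text
time_s: 11.6
position: [0.608, -0.1609, 0.1081]
tool_rot: [[0.001, 1.0, 0.0], [1.0, -0.001, 0.0], [0.0, 0.0, -1.0]]
ft_force: [2.1, -3.8, 4.6]
grip_width: 0.014
```

>>> {"api": "arm_command", "payload": {"steps": [{"delta_pos": [0.1, 1.1, 0], "dr": [0, 0, 0]}, {"delta_pos": [0.1, 1.1, 0], "dr": [0, 0, 0]}, {"delta_pos": [0, 0, 0], "dr": [0, 0, 0]}]}}

```text
time_s: 11.9
position: [0.6082, -0.159, 0.1081]
tool_rot: [[0.001, 1.0, 0.0], [1.0, -0.001, -0.001], [-0.001, 0.0, -1.0]]
ft_force: [1.4, -4.4, 5.3]
grip_width: 0.014
```

>>> {"api": "arm_command", "payload": {"steps": [{"delta_pos": [0.03, 0.6, 0], "dr": [0, 0, 0]}, {"delta_pos": [0.03, 0.5, 0], "dr": [0, 0, 0]}, {"delta_pos": [0, 0, 0], "dr": [0, 0, 0]}, {"delta_pos": [0, 0, 0], "dr": [0, 0, 0]}]}}

```text
time_s: 12.3
position: [0.6083, -0.1584, 0.1081]
tool_rot: [[0.001, 1.0, 0.0], [1.0, -0.001, -0.001], [-0.001, 0.0, -1.0]]
ft_force: [1.6, -6.7, 4.5]
grip_width: 0.0144
```

>>> {"api": "arm_command", "payload": {"steps": [{"delta_pos": [0, 0.5, 0], "dr": [0, 0, 0]}, {"delta_pos": [0, 0.5, 0], "dr": [0, 0, 0]}, {"delta_pos": [0, 0.3, 0], "dr": [0, 0, 0]}, {"delta_pos": [0, 0, 0], "dr": [0, 0, 0]}, {"delta_pos": [0, 0, 0], "dr": [0, 0, 0]}]}}

```text
time_s: 12.8
position: [0.6083, -0.1575, 0.1081]
tool_rot: [[0.001, 1.0, 0.0], [1.0, -0.001, -0.002], [-0.002, 0.0, -1.0]]
ft_force: [2.1, -7.6, 4.5]
grip_width: 0.0141
```

```bash
python3 f.py w5
```

```text
t 12.8 ang 356.63 r 42.88 Frad 2.5 Ftan(ccw push) 7.5 F [ 2.1 -7.6  4.5] tan [0.059 0.998]
t 12.85 ang 356.65 r 42.87 Frad 3.6 Ftan(ccw push) 6.9 F [ 3.2 -7.1  3.4] tan [0.058 0.998]
{'red': (np.float64(-88.27857362846431), np.float64(62.65535249516815), np.int64(94)), 'idx': (np.float64(177.67972917374757), np.float64(71.33368384240525), np.int64(424))}
```

>>> {"api": "arm_command", "payload": {"steps": [{"delta_pos": [0, 0.5, 0], "dr": [0, 0, 0]}, {"delta_pos": [0, 0.5, 0], "dr": [0, 0, 0]}, {"delta_pos": [0, 0, 0], "dr": [0, 0, 0]}, {"delta_pos": [0, 0, 0], "dr": [0, 0, 0]}]}}

```text
time_s: 13.25
position: [0.6083, -0.1568, 0.1082]
tool_rot: [[0.001, 1.0, 0.001], [1.0, -0.001, -0.002], [-0.002, 0.001, -1.0]]
ft_force: [1.4, -9.5, 4.2]
grip_width: 0.014
```

```bash
python3 f.py w6
```

```text
t 13.25 ang 357.54 r 42.87 Frad 1.8 Ftan(ccw push) 9.5 F [ 1.4 -9.5  4.2] tan [0.043 0.999]
t 13.3 ang 357.56 r 42.87 Frad 2.0 Ftan(ccw push) 9.0 F [ 1.6 -9.1  4. ] tan [0.043 0.999]
{'red': (np.float64(-87.74589036909542), np.float64(62.59420593398364), np.int64(94)), 'idx': (np.float64(177.64741964477116), np.float64(71.44609439835403), np.int64(452))}
```

```bash
python3 - <<'E'
import numpy as np
p=np.array([608.3-565.5,-156.8+155]);out=[]
for t in np.arange(353,266,-5):
    q=43.1*np.array([np.cos(np.radians(t)),np.sin(np.radians(t))]);d=np.round(q-p,1);p=p+d;out.append(d.tolist())
print(out)
E
```

```text
[[-0.0, -3.5], [-0.6, -3.7], [-1.0, -3.6], [-1.2, -3.5], [-1.6, -3.5], [-1.8, -3.2], [-2.2, -3.1], [-2.4, -2.9], [-2.6, -2.7], [-2.9, -2.5], [-3.0, -2.1], [-3.3, -2.0], [-3.4, -1.6], [-3.5, -1.3], [-3.6, -1.0], [-3.7, -0.7], [-3.7, -0.3], [-3.8, -0.1]]
```

>>> {"api": "arm_command", "payload": {"steps": [{"delta_pos": [0, -1.5, 0], "dr": [0, 0, 0]}, {"delta_pos": [0, -3.5, 0], "dr": [0, 0, 0]}, {"delta_pos": [-0.6, -3.7, 0], "dr": [0, 0, 0]}, {"delta_pos": [-1.0, -3.6, 0], "dr": [0, 0, 0]}, {"delta_pos": [-1.2, -3.5, 0], "dr": [0, 0, 0]}, {"delta_pos": [-1.6, -3.5, 0], "dr": [0, 0, 0]}, {"delta_pos": [-1.8, -3.2, 0], "dr": [0, 0, 0]}, {"delta_pos": [-2.2, -3.1, 0], "dr": [0, 0, 0]}, {"delta_pos": [-2.4, -2.9, 0], "dr": [0, 0, 0]}, {"delta_pos": [-2.6, -2.7, 0], "dr": [0, 0, 0]}, {"delta_pos": [-2.9, -2.5, 0], "dr": [0, 0, 0]}, {"delta_pos": [0, 0, 0], "dr": [0, 0, 0]}]}}

```text
time_s: 14.5
position: [0.592, -0.1889, 0.1081]
tool_rot: [[0.001, 1.0, 0.001], [1.0, -0.001, 0.001], [0.001, 0.001, -1.0]]
ft_force: [3.5, -2.3, 5.5]
grip_width: 0.0139
```

```bash
python3 f.py w7
```

```text
t 14.5 ang 308.04 r 43.01 Frad 4.0 Ftan(ccw push) -1.3 F [ 3.5 -2.3  5.5] tan [0.788 0.616]
t 14.55 ang 308.14 r 43.0 Frad 3.7 Ftan(ccw push) -1.5 F [ 3.4 -2.   5.1] tan [0.786 0.618]
{'red': (np.float64(-134.04955583297803), np.float64(61.22841404476279), np.int64(143)), 'idx': (np.float64(177.74475552815846), np.float64(72.95107392476899), np.int64(518))}
```

>>> {"api": "arm_command", "payload": {"steps": [{"delta_pos": [-3.0, -2.1, 0], "dr": [0, 0, 0]}, {"delta_pos": [-3.3, -2.0, 0], "dr": [0, 0, 0]}, {"delta_pos": [-3.4, -1.6, 0], "dr": [0, 0, 0]}, {"delta_pos": [-3.5, -1.3, 0], "dr": [0, 0, 0]}, {"delta_pos": [-3.6, -1.0, 0], "dr": [0, 0, 0]}, {"delta_pos": [-3.7, -0.7, 0], "dr": [0, 0, 0]}, {"delta_pos": [-3.7, -0.3, 0], "dr": [0, 0, 0]}, {"delta_pos": [-2.3, -0.1, 0], "dr": [0, 0, 0]}, {"delta_pos": [0, 0, 0], "dr": [0, 0, 0]}, {"delta_pos": [0, 0, 0], "dr": [0, 0, 0]}]}}

```text
time_s: 15.55
position: [0.5651, -0.1982, 0.108]
tool_rot: [[0.001, 1.0, -0.001], [1.0, -0.001, 0.0], [0.0, -0.001, -1.0]]
ft_force: [2.3, -3.2, 5.7]
grip_width: 0.0141
```

```bash
python3 f.py w8; python3 - <<'E'
from h import *
im=cv2.imread("pics/w8.png");r,y,_=masks(im)
for n,m in(("r",r),("y",y)):
    for a,ce,_ in bl(m,20):
        if 250<ce[0]<450 and ce[1]<200: print(n,a,np.round(ce,1))
E
```

```text
t 15.55 ang 269.45 r 43.24 Frad 3.2 Ftan(ccw push) -2.3 F [ 2.3 -3.2  5.7] tan [ 1.   -0.01]
t 15.6 ang 269.49 r 43.25 Frad 3.1 Ftan(ccw push) -1.5 F [ 1.4 -3.1  5. ] tan [ 1.    -0.009]
{'red': (np.float64(-172.9010766224205), np.float64(61.32763509425935), np.int64(138)), 'idx': (np.float64(177.53019503615155), np.float64(72.60914533330443), np.int64(422))}
r 138 [342.7 136.1]
y 247 [359.5 112.9]
y 259 [369.  111.9]
```

>>> {"api": "arm_command", "payload": {"steps": [{"delta_pos": [-2.8, 0.1, 0], "dr": [0, 0, 0]}, {"delta_pos": [-2.8, 0.3, 0], "dr": [0, 0, 0]}, {"delta_pos": [0, 0, 0], "dr": [0, 0, 0]}, {"delta_pos": [0, 0, 0], "dr": [0, 0, 0]}]}}

```text
time_s: 16.0
position: [0.5595, -0.1979, 0.108]
tool_rot: [[0.001, 1.0, -0.001], [1.0, -0.001, 0.0], [0.0, -0.001, -1.0]]
ft_force: [1.3, -2.8, 5.4]
grip_width: 0.014
```

```bash
python3 f.py w9; python3 - <<'E'
from h import *
im=cv2.imread("pics/w9.png");c=pickle.load(open("pics/w9.pkl","rb"))
for a in([.5655,-.155],[.5675,-.155],[.5655,-.153],[.5655,-.157]): print(a,{k:round(v[0],2) for k,v in dial(im,c,a).items()})
for z in(.054,.059): print(z,dial(im,c,[.5655,-.155],z)["red"][0])
print(proj(c,[.5655,-.155,.08]))
u,v=proj(c,[.497,-.154,.059]);u,v=int(u),int(v);x0=u-50;y0=max(v-35,0);print(x0,y0)
cv2.imwrite("pics/w9c.png",cv2.resize(im[y0:y0+75,x0:x0+100],None,fx=8,fy=8,interpolation=cv2.INTER_CUBIC))
E
```

```text
t 16.0 ang 261.98 r 43.3 Frad 2.6 Ftan(ccw push) -1.7 F [ 1.3 -2.8  5.4] tan [ 0.99  -0.139]
t 16.05 ang 261.99 r 43.25 Frad 2.8 Ftan(ccw push) -2.6 F [ 2.2 -3.1  5.6] tan [ 0.99  -0.139]
{'red': (np.float64(179.6434378032503), np.float64(59.95626074516818), np.int64(105)), 'idx': (np.float64(177.75348690551988), np.float64(72.88924766151302), np.int64(426))}
[0.5655, -0.155] {'red': np.float64(179.64), 'idx': np.float64(177.75)}
[0.5675, -0.155] {'red': np.float64(179.65), 'idx': np.float64(177.82)}
[0.5655, -0.153] {'red': np.float64(-178.45), 'idx': np.float64(179.31)}
[0.5655, -0.157] {'red': np.float64(177.73), 'idx': np.float64(176.18)}
0.054 179.1311927528008
0.059 -179.85029636730994
(np.float64(355.65621824885807), np.float64(259.6373228027894))
308 98
```

View pics/w9c.png

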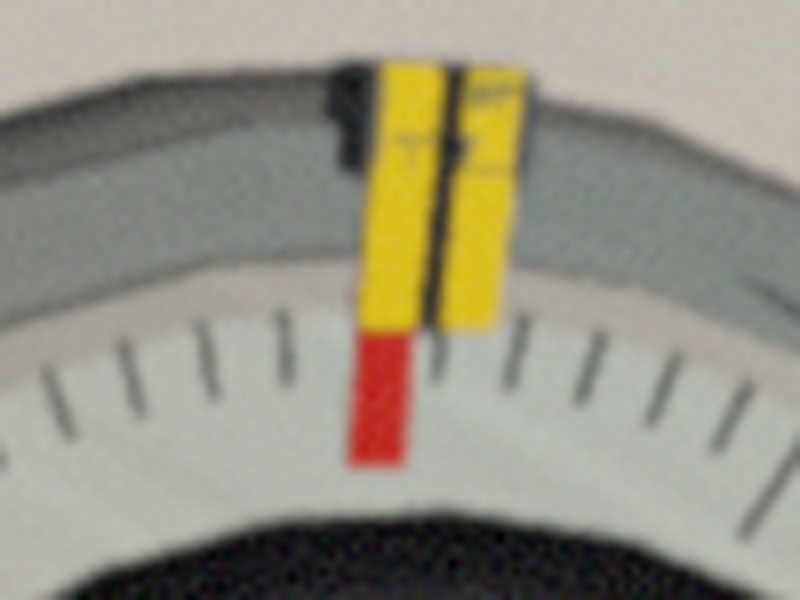

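The red line, at crop (385,340), still lies about 2° short of the blade's middle at (430,325), with some parallax. I'll step 1.7° clockwise, then release, rise and look from straight over the index.

>>> {"api": "arm_command", "payload": {"steps": [{"delta_pos": [-0.7, 0.1, 0], "dr": [0, 0, 0]}, {"delta_pos": [-0.6, 0.1, 0], "dr": [0, 0, 0]}, {"delta_pos": [0, 0, 0], "dr": [0, 0, 0]}, {"delta_pos": [0, 0, 0], "dr": [0, 0, 0]}]}}

```text
time_s: 16.45
position: [0.5584, -0.1977, 0.108]
tool_rot: [[0.001, 1.0, -0.0], [1.0, -0.001, 0.0], [0.0, -0.0, -1.0]]
ft_force: [2.5, -1.8, 4.6]
grip_width: 0.0141
```

```bash
python3 f.py w10
```

```text
t 16.45 ang 260.53 r 43.29 Frad 1.4 Ftan(ccw push) -2.7 F [ 2.5 -1.8  4.6] tan [ 0.986 -0.165]
t 16.5 ang 260.49 r 43.3 Frad 2.0 Ftan(ccw push) -2.6 F [ 2.2 -2.4  5.7] tan [ 0.986 -0.165]
{'red': (np.float64(178.49258937106032), np.float64(60.05522821053747), np.int64(106)), 'idx': (np.float64(177.78268553612267), np.float64(72.68330505037854), np.int64(416))}
```

>>> {"api": "arm_command", "payload": {"steps": [{"delta_pos": [0, 0, 0], "dr": [0, 0, 0]}, {"delta_pos": [0, 0, 0], "dr": [0, 0, 0]}, {"delta_pos": [0, 0, 0], "dr": [0, 0, 0]}, {"delta_pos": [0, 0, 0], "dr": [0, 0, 0]}], "grip": 0.4}}

```text
time_s: 16.9
position: [0.5581, -0.1974, 0.1075]
tool_rot: [[0.001, 1.0, -0.001], [1.0, -0.001, 0.001], [0.001, -0.001, -1.0]]
ft_force: [-0.5, -0.8, -0.5]
grip_width: 0.0342
```

```bash
python3 f.py w11
```

```text
t 16.9 ang 260.07 r 43.0 Frad 0.9 Ftan(ccw push) 0.4 F [-0.5 -0.8 -0.5] tan [ 0.985 -0.172]
t 16.95 ang 260.26 r 43.08 Frad 0.3 Ftan(ccw push) -0.1 F [ 0.1 -0.4 -0.6] tan [ 0.986 -0.169]
{'red': (np.float64(178.89445289646068), np.float64(59.87701575095181), np.int64(104)), 'idx': (np.float64(177.69171619864753), np.float64(72.88175113614234), np.int64(438))}
```

>>> {"api": "arm_command", "payload": {"steps": [{"delta_pos": [0, 0, 15], "dr": [0, 0, 0]}, {"delta_pos": [0, 0, 20], "dr": [0, 0, 0]}, {"delta_pos": [0, 0, 15], "dr": [0, 0, 0]}, {"delta_pos": [0, 15, 0], "dr": [0, 0, 0]}, {"delta_pos": [0, 15, 0], "dr": [0, 0, 0]}, {"delta_pos": [0, 13, 0], "dr": [0, 0, 0]}, {"delta_pos": [0, 0, 0], "dr": [0, 0, 0]}, {"delta_pos": [0, 0, 0], "dr": [0, 0, 0]}, {"delta_pos": [0, 0, 0], "dr": [0, 0, 0]}]}}

```text
time_s: 17.85
position: [0.5585, -0.1549, 0.1577]
tool_rot: [[0.001, 1.0, -0.0], [1.0, -0.001, 0.0], [0.0, -0.0, -1.0]]
ft_force: [0.4, 0.6, 0.9]
grip_width: 0.0341
```

```bash
python3 f.py w12; python3 - <<'E'
from h import *
im=cv2.imread("pics/w12.png");c=pickle.load(open("pics/w12.pkl","rb"))
print("cam",-c["view"][:3,:3].T@c["view"][:3,3])
u,v=proj(c,[.497,-.154,.059]);u,v=int(u),int(v);x0=u-33;y0=max(v-20,0)
a=cv2.resize(im[y0:y0+50,x0:x0+66],None,fx=9,fy=9,interpolation=cv2.INTER_CUBIC)
u,v=proj(c,[.455,.09,.03]);print(u,v);u,v=int(u),int(v);x1=min(max(u-33,0),494);y1=max(v-12,0)
b=cv2.resize(im[y1:y1+16,x1:x1+66],None,fx=9,fy=9,interpolation=cv2.INTER_CUBIC)
cv2.imwrite("pics/w12c.png",np.vstack([a,b]));print(x0,y0,x1,y1)
r,y,_=masks(im)
for n,m in(("r",r),("y",y)):
    for s,ce,_ in bl(m,5):
        if ce[1]<250: print(n,s,np.round(ce,1))
E
```

```text
t 17.85 ang 179.35 r 7.0 Frad -0.4 Ftan(ccw push) 0.6 F [0.4 0.6 0.9] tan [-0.011 -1.   ]
t 17.9 ang 180.5 r 7.01 Frad -0.1 Ftan(ccw push) -1.4 F [ 0.1 -1.4  0.1] tan [ 0.009 -1.   ]
{'red': (np.float64(178.90407524715516), np.float64(60.042415598875905), np.int64(66)), 'idx': (np.float64(177.73989337971977), np.float64(72.73993277266777), np.int64(291))}
cam [ 0.47594753 -0.15433123  0.30724219]
610.6760410724642 65.56180709717066
248 107 494 53
r 3152 [510.1  79.3]
r 66 [282.  138.9]
y 357 [284.7 118.5]
y 46 [435.2 213.5]
y 10 [433.3 226.6]
```

View pics/w12c.png

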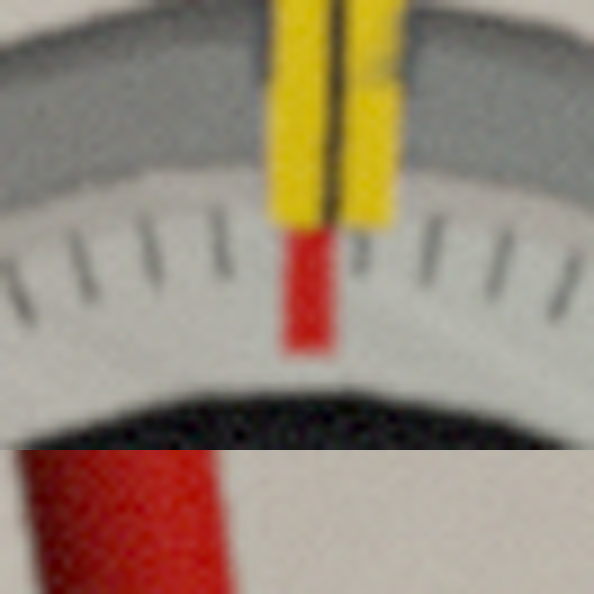

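Seen from straight above, the red line at (310,240) is still about 1.5° short of the blade's middle at (332,228). I'll regrip and nudge it on.

>>> {"api": "arm_command", "payload": {"steps": [{"delta_pos": [0, -15, 0], "dr": [0, 0, 0]}, {"delta_pos": [0, -15, 0], "dr": [0, 0, 0]}, {"delta_pos": [0, -13, 0], "dr": [0, 0, 0]}, {"delta_pos": [0, 0, 0], "dr": [0, 0, 0]}, {"delta_pos": [0, 0, -15], "dr": [0, 0, 0]}, {"delta_pos": [0, 0, -20], "dr": [0, 0, 0]}, {"delta_pos": [0, 0, -15], "dr": [0, 0, 0]}, {"delta_pos": [0, 0, 0], "dr": [0, 0, 0]}]}}

```text
time_s: 18.7
position: [0.5576, -0.1973, 0.1061]
tool_rot: [[0.001, 1.0, -0.003], [1.0, -0.001, 0.002], [0.002, -0.003, -1.0]]
ft_force: [0.3, -0.2, 0.7]
grip_width: 0.0342
```

>>> {"api": "arm_command", "payload": {"steps": [{"delta_pos": [0, 0, 0], "dr": [0, 0, 0]}, {"delta_pos": [0, 0, 0], "dr": [0, 0, 0]}, {"delta_pos": [0, 0, 0], "dr": [0, 0, 0]}, {"delta_pos": [0, 0, 0], "dr": [0, 0, 0]}, {"delta_pos": [0, 0, 0], "dr": [0, 0, 0]}], "grip": 0}}

```text
time_s: 19.2
position: [0.5588, -0.198, 0.1088]
tool_rot: [[0.001, 1.0, 0.001], [1.0, -0.001, -0.001], [-0.001, 0.001, -1.0]]
ft_force: [-0.1, -0.8, 3.2]
grip_width: 0.014
```

```bash
python3 f.py w13
```

```text
t 19.2 ang 261.17 r 43.53 Frad 0.8 Ftan(ccw push) -0.0 F [-0.1 -0.8  3.2] tan [ 0.988 -0.153]
t 19.25 ang 261.17 r 43.57 Frad 1.0 Ftan(ccw push) 0.1 F [-0.3 -0.9  3.7] tan [ 0.988 -0.154]
{'red': (np.float64(178.90255974296454), np.float64(60.005067664997995), np.int64(105)), 'idx': (np.float64(177.83377438262124), np.float64(71.50239215417564), np.int64(343))}
```

>>> {"api": "arm_command", "payload": {"steps": [{"delta_pos": [-0.8, 0.1, 0], "dr": [0, 0, 0]}, {"delta_pos": [-0.7, 0.1, 0], "dr": [0, 0, 0]}, {"delta_pos": [0, 0, 0], "dr": [0, 0, 0]}, {"delta_pos": [0, 0, 0], "dr": [0, 0, 0]}]}}

```text
time_s: 19.65
position: [0.5577, -0.1979, 0.1087]
tool_rot: [[0.001, 1.0, 0.002], [1.0, -0.001, -0.001], [-0.001, 0.002, -1.0]]
ft_force: [2.1, -2.5, 5.3]
grip_width: 0.0142
```

```bash
python3 f.py w14
```

```text
t 19.65 ang 259.68 r 43.63 Frad 2.1 Ftan(ccw push) -2.5 F [ 2.1 -2.5  5.3] tan [ 0.984 -0.179]
t 19.7 ang 259.68 r 43.63 Frad 1.2 Ftan(ccw push) -3.2 F [ 2.9 -1.8  5.3] tan [ 0.984 -0.179]
{'red': (np.float64(178.4788432961572), np.float64(59.97967151762105), np.int64(105)), 'idx': (np.float64(177.7214503837267), np.float64(72.89800434224199), np.int64(431))}
```

>>> {"api": "arm_command", "payload": {"steps": [{"delta_pos": [-0.5, 0.1, 0], "dr": [0, 0, 0]}, {"delta_pos": [-0.6, 0.1, 0], "dr": [0, 0, 0]}, {"delta_pos": [0, 0, 0], "dr": [0, 0, 0]}, {"delta_pos": [0, 0, 0], "dr": [0, 0, 0]}]}}

```text
time_s: 20.1
position: [0.5566, -0.1978, 0.1087]
tool_rot: [[0.001, 1.0, 0.002], [1.0, -0.001, -0.001], [-0.001, 0.002, -1.0]]
ft_force: [2.1, -2.1, 5.7]
grip_width: 0.0137
```

```bash
python3 f.py w15
```

```text
t 20.1 ang 258.27 r 43.7 Frad 1.6 Ftan(ccw push) -2.5 F [ 2.1 -2.1  5.7] tan [ 0.979 -0.203]
t 20.15 ang 258.29 r 43.68 Frad 2.4 Ftan(ccw push) -2.6 F [ 2.1 -2.8  5.5] tan [ 0.979 -0.203]
{'red': (np.float64(177.17771947425348), np.float64(59.95451087605212), np.int64(103)), 'idx': (np.float64(177.58067419771066), np.float64(71.12489773742475), np.int64(321))}
```

>>> {"api": "arm_command", "payload": {"steps": [{"delta_pos": [0, 0, 0], "dr": [0, 0, 0]}, {"delta_pos": [0, 0, 0], "dr": [0, 0, 0]}, {"delta_pos": [0, 0, 0], "dr": [0, 0, 0]}, {"delta_pos": [0, 0, 0], "dr": [0, 0, 0]}], "grip": 0.4}}

```text
time_s: 20.55
position: [0.5556, -0.1971, 0.1076]
tool_rot: [[0.001, 1.0, -0.001], [1.0, -0.001, 0.001], [0.001, -0.001, -1.0]]
ft_force: [0.8, 0.4, 0.4]
grip_width: 0.0338
```

>>> {"api": "arm_command", "payload": {"steps": [{"delta_pos": [0, 0, 15], "dr": [0, 0, 0]}, {"delta_pos": [0, 0, 20], "dr": [0, 0, 0]}, {"delta_pos": [0, 0, 15], "dr": [0, 0, 0]}, {"delta_pos": [0, 15, 0], "dr": [0, 0, 0]}, {"delta_pos": [0, 15, 0], "dr": [0, 0, 0]}, {"delta_pos": [0, 13, 0], "dr": [0, 0, 0]}, {"delta_pos": [0, 0, 0], "dr": [0, 0, 0]}, {"delta_pos": [0, 0, 0], "dr": [0, 0, 0]}, {"delta_pos": [0, 0, 0], "dr": [0, 0, 0]}]}}

```text
time_s: 21.45
position: [0.5559, -0.1545, 0.1577]
tool_rot: [[0.001, 1.0, -0.0], [1.0, -0.001, 0.0], [0.0, -0.0, -1.0]]
ft_force: [0.0, 0.0, -0.3]
grip_width: 0.0341
```

```bash
python3 f.py w16; python3 - <<'E'
from h import *
im=cv2.imread("pics/w16.png");c=pickle.load(open("pics/w16.pkl","rb"))
print("cam",-c["view"][:3,:3].T@c["view"][:3,3])
u,v=proj(c,[.497,-.154,.059]);u,v=int(u),int(v);x0=u-33;y0=max(v-20,0)
a=cv2.resize(im[y0:y0+50,x0:x0+66],None,fx=9,fy=9,interpolation=cv2.INTER_CUBIC);cv2.imwrite("pics/w16c.png",a)
r,y,_=masks(im)
# per-row centres
for R in range(118,150,2):
    print(R,"y",np.round(np.nonzero(y[R,260:310])[0][[0,-1]]+260,0) if y[R,260:310].any() else "","r",np.nonzero(r[R,260:310])[0]+260)
E
```

```text
t 21.45 ang 177.09 r 9.62 Frad -0.0 Ftan(ccw push) 0.0 F [ 0.   0.  -0.3] tan [-0.051 -0.999]
t 21.5 ang 178.11 r 9.6 Frad -0.1 Ftan(ccw push) -0.3 F [ 0.1 -0.3  0.2] tan [-0.033 -0.999]
{'red': (np.float64(177.8182791512875), np.float64(59.913285004844354), np.int64(63)), 'idx': (np.float64(177.75157533308362), np.float64(73.01628314058112), np.int64(291))}
cam [ 0.47334857 -0.15392994  0.30724292]
118 y [278 291] r []
120 y [277 291] r []
122 y [277 291] r []
124 y [278 291] r []
126 y [277 291] r []
128 y [277 291] r []
130 y [277 290] r []
132 y [277 290] r []
134 y [278 290] r []
136 y  r [284]
138 y  r [281 282 283 284 285]
140 y  r [281 282 283 284 285]
142 y  r [281 282 283 284 285]
144 y  r [281 282 283 284 285]
146 y  r [281 282 283 284 285]
148 y  r [281 282 283 284 285]
```

View pics/w16c.png

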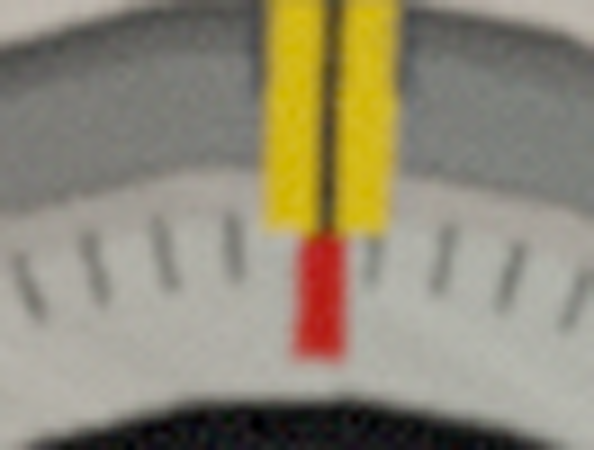

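The red line, at (323,240), is now under the blade's middle at (327,230), to within about 0.3°. Next is the clamp lever: I'll push it with closed fingers from its right side.

>>> {"api": "arm_command", "payload": {"steps": [{"delta_pos": [-20, 0, 5], "dr": [0, 0, 0]}, {"delta_pos": [-20, 15, 0], "dr": [0, 0, 0]}, {"delta_pos": [-20, 25, 0], "dr": [0, 0, 0]}, {"delta_pos": [-15, 25, 0], "dr": [0, 0, 0]}, {"delta_pos": [-15, 25, 0], "dr": [0, 0, 0]}, {"delta_pos": [0, 17, 0], "dr": [0, 0, 0]}, {"delta_pos": [0, 0, 0], "dr": [0, 0, 0]}, {"delta_pos": [0, 0, 0], "dr": [0, 0, 0]}], "grip": 0}}

```text
time_s: 22.3
position: [0.4662, -0.0478, 0.1631]
tool_rot: [[0.001, 1.0, 0.0], [1.0, -0.001, -0.0], [-0.0, 0.0, -1.0]]
ft_force: [0.6, -0.2, 0.1]
grip_width: -0.0
```

```bash
python3 - <<'E'
from h import *
im,c=shot("w17");s=env.observe();print(s["time_s"],s["position"],s["grip_width"])
r,y,_=masks(im)
for a,ce,m in bl(r,30):
    if a>500:
        v,u=np.nonzero(m);i=np.argsort(v)[:150];print(a,ce,"knob end",onplane(c,u[i].mean(),v[i].mean(),.068))
cv2.imwrite("pics/w17b.png",cv2.resize(im,(800,600),interpolation=cv2.INTER_CUBIC))
for p in([.436,-.0165,.068],[.489,.0078,.068],[.466,-.047,.05]): print(np.array(proj(c,p))/.7)
E
```

```text
22.35 [ 0.46624744 -0.04809283  0.16301909] 0.0001934146679519587
1754 [340.39110604 209.5381984 ] knob end [ 0.43297367 -0.01716734  0.068     ]
[463.07196835 245.71646514]
[504.3363801  342.66905417]
[402.47677673 291.82590165]
```

View pics/w17b.png

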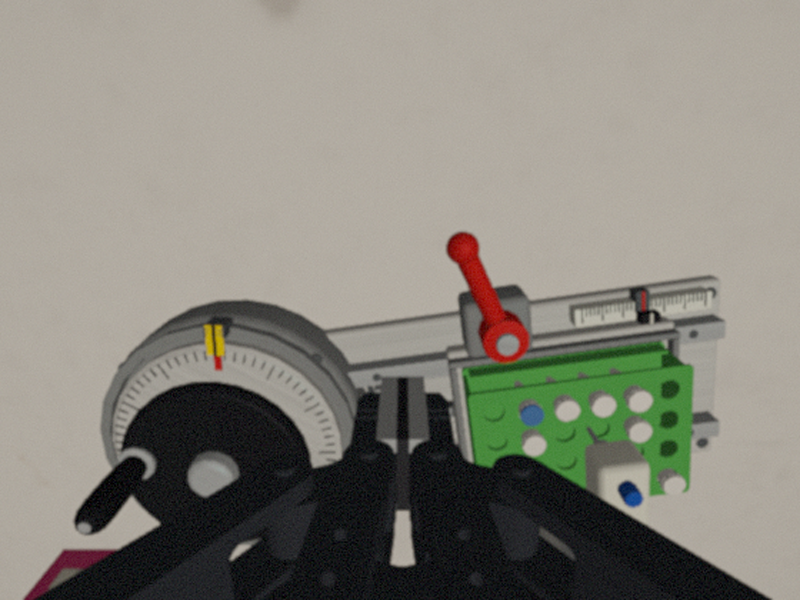

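The ball is at (463,246), as predicted, and the descent spot at (402,292) is free. The scale's red cursor is at (643,300), with the pointer just beside it at (648,317).

>>> {"api": "arm_command", "payload": {"steps": [{"delta_pos": [0, 0, -20], "dr": [0, 0, 0]}, {"delta_pos": [0, 0, -20], "dr": [0, 0, 0]}, {"delta_pos": [0, 0, -20], "dr": [0, 0, 0]}, {"delta_pos": [0, 0, -16], "dr": [0, 0, 0]}, {"delta_pos": [0, 0, -15], "dr": [0, 0, 0]}, {"delta_pos": [0, 0, 0], "dr": [0, 0, 0]}]}}

```text
time_s: 22.95
position: [0.4653, -0.048, 0.0705]
tool_rot: [[0.002, 1.0, -0.003], [1.0, -0.002, 0.001], [0.001, -0.003, -1.0]]
ft_force: [0.3, 0.5, 0.5]
grip_width: -0.0
```

```bash
python3 - <<'E'
import numpy as np
A=np.array([489.2,7.8]);p=np.array([466,-47.5]);out=[]
for t in [240,234,228,222,216,210,205,200,196,193,190,188,186,184,182,180,178]:
    q=A+53*np.array([np.cos(np.radians(t)),np.sin(np.radians(t))]);d=np.round(q-p,1);p=p+d;out.append((t,d.tolist(),np.round(p,1).tolist()))
print(*out,sep="\n")
E
```

```text
(240, [-3.3, 9.4], [462.7, -38.1])
(234, [-4.7, 3.0], [458.0, -35.1])
(228, [-4.3, 3.5], [453.7, -31.6])
(222, [-3.9, 3.9], [449.8, -27.7])
(216, [-3.5, 4.3], [446.3, -23.4])
(210, [-3.0, 4.7], [443.3, -18.7])
(205, [-2.1, 4.1], [441.2, -14.6])
(200, [-1.8, 4.3], [439.4, -10.3])
(196, [-1.1, 3.5], [438.3, -6.8])
(193, [-0.7, 2.7], [437.6, -4.1])
(190, [-0.6, 2.7], [437.0, -1.4])
(188, [-0.3, 1.8], [436.7, 0.4])
(186, [-0.2, 1.9], [436.5, 2.3])
(184, [-0.2, 1.8], [436.3, 4.1])
(182, [-0.1, 1.9], [436.2, 6.0])
(180, [0.0, 1.8], [436.2, 7.8])
(178, [0.0, 1.8], [436.2, 9.6])
```

>>> {"api": "arm_command", "payload": {"steps": [{"delta_pos": [-1.3, 4.7, 0], "dr": [0, 0, 0]}, {"delta_pos": [-2.0, 4.7, 0], "dr": [0, 0, 0]}, {"delta_pos": [-4.7, 3.0, 0], "dr": [0, 0, 0]}, {"delta_pos": [-4.3, 3.5, 0], "dr": [0, 0, 0]}, {"delta_pos": [-3.9, 3.9, 0], "dr": [0, 0, 0]}, {"delta_pos": [-3.5, 4.3, 0], "dr": [0, 0, 0]}, {"delta_pos": [-3.0, 4.7, 0], "dr": [0, 0, 0]}, {"delta_pos": [-2.1, 4.1, 0], "dr": [0, 0, 0]}, {"delta_pos": [0, 0, 0], "dr": [0, 0, 0]}]}}

```text
time_s: 23.85
position: [0.4408, -0.0139, 0.072]
tool_rot: [[0.0, 1.0, -0.0], [1.0, -0.0, 0.0], [0.0, -0.0, -1.0]]
ft_force: [0.3, -0.1, 0.2]
grip_width: 0.0
```

>>> {"api": "arm_command", "payload": {"steps": [{"delta_pos": [-1.8, 4.3, 0], "dr": [0, 0, 0]}, {"delta_pos": [-1.1, 3.5, 0], "dr": [0, 0, 0]}, {"delta_pos": [-0.7, 2.7, 0], "dr": [0, 0, 0]}]}}

```text
time_s: 24.15
position: [0.4374, -0.0036, 0.072]
tool_rot: [[0.001, 1.0, -0.0], [1.0, -0.001, 0.0], [0.0, -0.0, -1.0]]
ft_force: [-0.9, 0.1, 0.4]
grip_width: 0.0001
```

```bash
cat > k.py <<'E'
from h import *
import sys
im,c=shot(sys.argv[1]);s=env.observe();print(s["time_s"],s["position"],s["ft_force"])
A=np.array([.4892,.0078])
r,y,_=masks(im)
v,u=np.nonzero(r);P=np.array([onplane(c,a,b,.066) for a,b in zip(u,v)])[:,:2]-A
q=np.hypot(*P.T);k=(q>.03)&(q<.068)
d=P[k].mean(0);print("lever deg",np.degrees(np.arctan2(d[1],d[0]))%360,k.sum(),"clamp",np.pi+.5+np.radians(8.7)-np.arctan2(d[1],d[0])%(2*np.pi), "rmax",q[k].max())
E
python3 k.py w18; python3 - <<'E'
from h import *
exec(open('k.py').read().split("im,c=")[0])
im=cv2.imread("pics/w17.png");c=pickle.load(open("pics/w17.pkl","rb"));A=np.array([.4892,.0078])
r,y,_=masks(im)
v,u=np.nonzero(r);P=np.array([onplane(c,a,b,.066) for a,b in zip(u,v)])[:,:2]-A
q=np.hypot(*P.T);k=(q>.03)&(q<.068);d=P[k].mean(0);print("before",np.degrees(np.arctan2(d[1],d[0]))%360,k.sum())
E
```

```text
24.2 [ 0.43727384 -0.00334614  0.07198346] [-0.92592416 -0.41050075 -1.15953114]
lever deg 206.35242570708098 639 clamp 0.1919070504477487 rmax 0.06531116512976858
before 205.0274024885336 757
```

```bash
python3 -c "
from h import *
print(env.nose_length)
cv2.imwrite('pics/w18b.png',cv2.resize(cv2.imread('pics/w18.png'),(800,600),interpolation=cv2.INTER_CUBIC))"
```

```text
0.022
```

View pics/w18b.png

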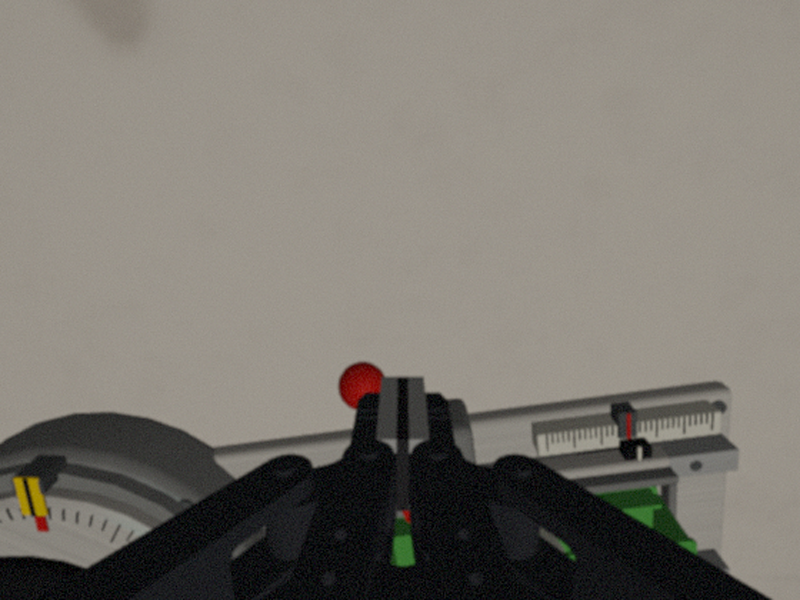

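The fingers passed over the lever without touching it: the ball at (362,385) hasn't moved, so the fingertips sit higher than I took them to be. I'll go back to the right of the lever and push from lower down.

>>> {"api": "arm_command", "payload": {"steps": [{"delta_pos": [0, 0, 10], "dr": [0, 0, 0]}, {"delta_pos": [8, -12, 0], "dr": [0, 0, 0]}, {"delta_pos": [10, -16, 0], "dr": [0, 0, 0]}, {"delta_pos": [8, -18, 0], "dr": [0, 0, 0]}, {"delta_pos": [0, -2, 0], "dr": [0, 0, 0]}, {"delta_pos": [0, 0, -15], "dr": [0, 0, 0]}, {"delta_pos": [0, 0, -12], "dr": [0, 0, 0]}, {"delta_pos": [0, 0, -10], "dr": [0, 0, 0]}, {"delta_pos": [0, 0, 0], "dr": [0, 0, 0]}, {"delta_pos": [0, 0, 0], "dr": [0, 0, 0]}]}}

```text
time_s: 25.2
position: [0.4636, -0.052, 0.0451]
tool_rot: [[0.001, 1.0, -0.0], [1.0, -0.001, 0.0], [0.0, -0.0, -1.0]]
ft_force: [0.4, -0.2, 0.2]
grip_width: 0.0003
```

>>> {"api": "arm_command", "payload": {"steps": [{"delta_pos": [-2.5, 5.1, 0], "dr": [0, 0, 0]}, {"delta_pos": [-2.5, 5.1, 0], "dr": [0, 0, 0]}, {"delta_pos": [-2.5, 5.1, 0], "dr": [0, 0, 0]}, {"delta_pos": [-2.4, 5.1, 0], "dr": [0, 0, 0]}, {"delta_pos": [-3.9, 3.9, 0], "dr": [0, 0, 0]}, {"delta_pos": [-3.5, 4.3, 0], "dr": [0, 0, 0]}]}}

```text
time_s: 25.8
position: [0.4469, -0.0233, 0.0454]
tool_rot: [[0.001, 1.0, 0.003], [1.0, -0.001, -0.001], [-0.001, 0.003, -1.0]]
ft_force: [5.0, -1.1, 0.9]
grip_width: -0.0002
```

>>> {"api": "arm_command", "payload": {"steps": [{"delta_pos": [-2.0, 4.7, 0], "dr": [0, 0, 0]}, {"delta_pos": [-1.6, 4.1, 0], "dr": [0, 0, 0]}]}}

```text
time_s: 26.0
position: [0.4436, -0.0145, 0.0454]
tool_rot: [[0.001, 1.0, 0.003], [1.0, -0.001, -0.001], [-0.001, 0.003, -1.0]]
ft_force: [5.8, -2.5, 0.2]
grip_width: -0.0001
```

```bash
python3 k.py w19
```

```text
26.05 [ 0.44326749 -0.01397843  0.04540141] [4.27607481 0.23042154 0.15654922]
lever deg 181.48149476075403 1898 clamp 0.6259866834973029 rmax 0.06579137098988122
```

>>> {"api": "arm_command", "payload": {"steps": [{"delta_pos": [-1.3, 4.2, 0], "dr": [0, 0, 0]}, {"delta_pos": [-0.8, 3.8, 0], "dr": [0, 0, 0]}, {"delta_pos": [-0.5, 3.0, 0], "dr": [0, 0, 0]}, {"delta_pos": [0, 0, 0], "dr": [0, 0, 0]}]}}

```text
time_s: 26.45
position: [0.4396, -0.0031, 0.045]
tool_rot: [[0.0, 1.0, -0.001], [1.0, -0.0, 0.0], [0.0, -0.001, -1.0]]
ft_force: [0.9, -1.7, 0.0]
grip_width: -0.0002
```

```bash
python3 k.py w20
```

```text
26.5 [ 0.43942056 -0.00316661  0.04492616] [ 0.01686381 -1.42762176  0.47904761]
lever deg 167.1701534879932 1563 clamp 0.8757667090835355 rmax 0.06617635073404314
```

>>> {"api": "arm_command", "payload": {"steps": [{"delta_pos": [0.2, 2.0, 0], "dr": [0, 0, 0]}, {"delta_pos": [0.4, 2.0, 0], "dr": [0, 0, 0]}, {"delta_pos": [0, 0, 0], "dr": [0, 0, 0]}]}}

```text
time_s: 26.8
position: [0.44, 0.0008, 0.0449]
tool_rot: [[0.001, 1.0, -0.001], [1.0, -0.001, 0.0], [0.0, -0.001, -1.0]]
ft_force: [-1.0, -2.2, 0.7]
grip_width: 0.0001
```

```bash
python3 k.py w21
```

```text
26.85 [0.44007187 0.00074686 0.04485095] [-1.71109747 -1.19810685  1.15610036]
lever deg 162.10927137066037 1543 clamp 0.9640957650862956 rmax 0.06621305417176418
```

>>> {"api": "arm_command", "payload": {"steps": [{"delta_pos": [0.2, 1.0, 0], "dr": [0, 0, 0]}, {"delta_pos": [0.2, 1.0, 0], "dr": [0, 0, 0]}, {"delta_pos": [0, 0, 0], "dr": [0, 0, 0]}]}}

```text
time_s: 27.15
position: [0.4406, 0.0027, 0.0449]
tool_rot: [[0.001, 1.0, -0.001], [1.0, -0.001, 0.0], [0.0, -0.001, -1.0]]
ft_force: [-2.4, -3.2, -0.3]
grip_width: -0.0002
```

>>> {"api": "arm_command", "payload": {"steps": [{"delta_pos": [0.3, 0.9, 0], "dr": [0, 0, 0]}, {"delta_pos": [0.2, 0.7, 0], "dr": [0, 0, 0]}, {"delta_pos": [0, 0, 0], "dr": [0, 0, 0]}]}}

```text
time_s: 27.45
position: [0.4412, 0.0041, 0.0449]
tool_rot: [[0.001, 1.0, -0.001], [1.0, -0.001, -0.0], [-0.0, -0.001, -1.0]]
ft_force: [-4.7, -3.0, 0.9]
grip_width: -0.0003
```

```bash
python3 k.py w22
```

```text
27.5 [0.44114797 0.00412297 0.04490853] [-4.5407355  -3.39444546  1.01756004]
lever deg 157.66546057142574 1545 clamp 1.0416548948686204 rmax 0.0661363647339378
```

>>> {"api": "arm_command", "payload": {"steps": [{"delta_pos": [0.3, 0.7, 0], "dr": [0, 0, 0]}, {"delta_pos": [0.2, 0.6, 0], "dr": [0, 0, 0]}, {"delta_pos": [0, 0, 0], "dr": [0, 0, 0]}]}}

```text
time_s: 27.8
position: [0.4412, 0.0047, 0.0449]
tool_rot: [[-0.0, 1.0, -0.002], [1.0, 0.0, -0.001], [-0.001, -0.002, -1.0]]
ft_force: [-6.5, -9.1, 1.5]
grip_width: -0.0002
```

```bash
python3 k.py w23
```

```text
27.85 [0.44126384 0.00470219 0.04490306] [-6.63197311 -9.74711983  1.64503489]
lever deg 157.58028495108698 1522 clamp 1.0431414898859601 rmax 0.06624412484554593
```

>>> {"api": "arm_command", "payload": {"steps": [{"delta_pos": [-3, -8, 0], "dr": [0, 0, 0]}, {"delta_pos": [2, -15, 0], "dr": [0, 0, 0]}, {"delta_pos": [2, -15, 0], "dr": [0, 0, 0]}, {"delta_pos": [0, 0, 25], "dr": [0, 0, 0]}, {"delta_pos": [0, 0, 40], "dr": [0, 0, 0]}, {"delta_pos": [0, 0, 48], "dr": [0, 0, 0]}, {"delta_pos": [20, -20, 0], "dr": [0, 0, 0]}, {"delta_pos": [30, -30, 0], "dr": [0, 0, 0]}, {"delta_pos": [30, -30, 0], "dr": [0, 0, 0]}, {"delta_pos": [32, -41, 0], "dr": [0, 0, 0]}, {"delta_pos": [0, 0, 0], "dr": [0, 0, 0]}, {"delta_pos": [0, 0, 0], "dr": [0, 0, 0]}, {"delta_pos": [0, 0, 0], "dr": [0, 0, 0]}]}}

```text
time_s: 29.15
position: [0.5534, -0.1514, 0.158]
tool_rot: [[0.0, 1.0, 0.0], [1.0, -0.0, 0.001], [0.001, 0.0, -1.0]]
ft_force: [0.3, 0.6, 0.2]
grip_width: -0.0004
```

```bash
python3 f.py w24; python3 k.py w25; python3 - <<'E'
from h import *
# pointer vs scale in w18 (before clamp), station y along yaw 8.7; red cursor line (629,424)/white pointer line (640,452) in 800x600 view
c=pickle.load(open("pics/w18.pkl","rb"));im=cv2.imread("pics/w18.png");y=np.radians(8.7);ey=np.array([-np.sin(y),np.cos(y)])
r,_,_=masks(im);v,u=np.nonzero(r[270:315,425:455]);cu=u.mean()+425,v.mean()+270
g=im[308:324,436:458].min(2);v,u=np.nonzero(g>110);pu=u.mean()+436,v.mean()+308;print(cu,pu,len(u))
for zr in(.03,.035):
  for zp in(.03,.035): print(zr,zp,"pointer - line mm",1000*ey@(onplane(c,*pu,zp)-onplane(c,*cu,zr))[:2])
E
```

```text
t 29.15 ang 163.26 r 12.65 Frad -0.1 Ftan(ccw push) 0.6 F [0.3 0.6 0.2] tan [-0.288 -0.958]
t 29.2 ang 162.46 r 12.74 Frad -0.3 Ftan(ccw push) -0.2 F [ 0.2 -0.3  0.3] tan [-0.301 -0.953]
{'red': (np.float64(177.5897740235067), np.float64(59.992412464153205), np.int64(64)), 'idx': (np.float64(177.67182405641648), np.float64(72.90048078007675), np.int64(289))}
29.25 [ 0.55339353 -0.1511454   0.15836494] [-0.21487505  0.39317499  0.75383695]
lever deg 161.10108951964287 750 clamp 0.9816918578454015 rmax 0.061540385518487305
(np.float64(439.6119402985075), np.float64(298.02985074626866)) (np.float64(450.1333333333333), np.float64(317.53333333333336)) 30
0.03 0.03 pointer - line mm 6.684589999858342
0.03 0.035 pointer - line mm 4.385036707061808
0.035 0.03 pointer - line mm 8.809595912675944
0.035 0.035 pointer - line mm 6.5100426198794095
```

The clamp reads solid and the dial reads set, but the oblique pointer reading is unclear because of parallax. I'll look at the scale from straight above it.

>>> {"api": "arm_command", "payload": {"steps": [{"delta_pos": [0, 0, 30], "dr": [0, 0, 0]}, {"delta_pos": [0, 0, 30], "dr": [0, 0, 0]}, {"delta_pos": [-30, 20, 0], "dr": [0, 0, 0]}, {"delta_pos": [-30, 36, 0], "dr": [0, 0, 0]}, {"delta_pos": [-33, 45, 0], "dr": [0, 0, 0]}, {"delta_pos": [0, 45, 0], "dr": [0, 0, 0]}, {"delta_pos": [0, 45, 0], "dr": [0, 0, 0]}, {"delta_pos": [0, 45, 0], "dr": [0, 0, 0]}, {"delta_pos": [0, 0, 0], "dr": [0, 0, 0]}, {"delta_pos": [0, 0, 0], "dr": [0, 0, 0]}, {"delta_pos": [0, 0, 0], "dr": [0, 0, 0]}]}}

```text
time_s: 30.35
position: [0.464, 0.0789, 0.2182]
tool_rot: [[0.001, 1.0, 0.0], [1.0, -0.001, -0.0], [-0.0, 0.0, -1.0]]
ft_force: [-0.2, -0.4, -0.3]
grip_width: 0.0001
```

```bash
python3 - <<'E'
from h import *
im,c=shot("w26");s=env.observe();print(s["time_s"],s["position"])
r,_,_=masks(im)
B=[(a,ce) for a,ce,m in bl(r,3)]
for a,ce in B: 
    if ce[1]<300: print(a,np.round(ce,1),np.round(onplane(c,*ce,.03),4))
print("cam",-c["view"][:3,:3].T@c["view"][:3,3])
E
```

```text
30.4 [0.46413545 0.07851591 0.21811043]
1223 [213.6 192.6] [0.4749 0.0107 0.03  ]
25 [300.8 195.2] [0.4777 0.0991 0.03  ]
30 [ 41.8 231.3] [ 0.517  -0.1726  0.03  ]
cam [0.3813588  0.07946511 0.36762584]
```

```bash
python3 - <<'E'
from h import *
im=cv2.imread("pics/w26.png").astype(int);c=pickle.load(open("pics/w26.pkl","rb"))
print("lum");
for R in range(190,214): print(R,*[f"{x:3d}" for x in im[R,290:318].min(1)])
print("red-green")
for R in range(190,206): print(R,*[f"{x:3d}" for x in (im[R,290:318,2]-im[R,290:318,1])])
E
```

```text
lum
190  88  82  82  90  90  79  62  48  42  46  33  38  50  58  83 109 123 124 129 126 124 122 120 117 125 122 119 117
191  99 102 109 110 114 110  78  59  61  52  42  45  60  56  76 104 120 119 119 123 116 105 106 101 100  95  91  89
192 120 119 121 129 125 119  95  68  66  58  42  48  62  65  71  87 101  98  97  94  91  95  86  78  76  78  78  79
193 127 124 122 119 121 110  86  56  58  61  47  37  56  60  64  76  80  82  74  74  79  87  86  86  87  91  89 101
194 114 107 106  98  90  90  70  62  54  58  45  33  57  65  64  72  81  90  94  92 101 107 110 118 114 118 114 117
195  95  84  82  80  77  79  69  58  58  58  49  49  54  58  69  89 106 113 116 112 126 127 124 128 129 131 125 128
196  83  87  90  97  89  93  92  77  62  56  51  39  49  53  72 101 124 124 129 126 139 143 130 133 130 141 133 127
197 101 110 113 126 118 112 117  98  70  62  51  37  49  59  69 100 123 121 132 126 130 137 127 130 128 138 137 134
198 119 128 122 136 129 124 126 109  76  64  52  41  42  57  66  89 109 123 136 132 132 137 133 132 123 129 145 145
199 126 132 126 128 129 122 126 109  74  62  53  42 
[... 2853 characters left out ...]
   2
200   1  -2   5   4   4   0   3   0  -1   0  30  62  64  30  -1  -3   1   2   4   2   4   4   3   2   2   1   2   3
201   3   2   1   0   0   2   2  -2  -2  -6  17  31  32  13  -7   0   3  -1   0   2   0   1   5   2   2   1   3   3
202   3   5   4   4   1   4   1  -1  -1  12   3   5   4   1   1  -4  -4   3   3   3   3   2   1   0   2   4   2   3
203   2   0   5   1   1   2   2   0   1   5   0   1   4   1   3  -3   7   0   1   4   3   3   2   2   3   1   1   2
204   3   1   3   2   2   4   4   2   1   5   0   0   2   2   0  -2   0  -2   4   2   4   2   3   3   0   2   1   1
205   3   2   2   2   3   2   5   1  -5  -7   6   4   5   4   1   2  -5   0   4   0   2   3   0   5  -1  -3  -1   0
```

```bash
python3 -c "
from rig import env
print(env.observe()['time_s'],env.close_job())"
```

```text
the job is handed in; nothing more can be done
30.4 None
```

The job is done and handed in at 30.4 s with the arm clear; no verdict was reported.

1. **Stop:** I wound the crank anticlockwise past the mark. The slide came up solid about 1.64 rad beyond the setting, on the brass spacer. I pressed until the handle read 9.0–9.5 N, and no reading went higher.
2. **Setting:** I came forward clockwise only. Seen from above the index, the line was first about 1.5° short, so I regripped and nudged it on, still clockwise.
3. **Clamp:** I swung the red lever clockwise with closed fingers until it stopped moving. The push rose from about 5.6 N to 11.5 N at the end.

**Last checks:**
- **Dial:** the red line is within about 0.1° of the index by measurement, and about 0.3° by eye before clamping.
- **Slide pointer:** seen from nearly straight above, it agrees with the scale's red line to about 0.2 mm.
- **Clamp angle:** about 0.98 by camera after I withdrew.

**What failed or disagreed:**
- **First clamp pass:** it went over the lever without touching it, because the fingertips sat higher than I had taken them to be. I repeated it 27 mm lower.
- **Oblique pointer reading:** an earlier side-on look gave 4–9 mm of error. I put that down to parallax and a rough pixel pick, and the view from above replaced it.
- **Clamp angle under load:** it read 1.04 while I was still pushing, past the 1.0 limit, so the camera angle is good to only about 0.05 rad.
- **Bystanders:** I didn't look at the timer, bottle or tube again at the end, but the arm never went near them.

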